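Get the mouse out from behind the row on the controller rack

ROBOT

A 6-joint arm with a two-finger parallel gripper is mounted at the origin on the work surface. World frame = base frame: x ahead of the robot, y to its left, z up, the work surface at z = 0. Lengths are in m, angles in rad, forces in N, time in s.
With the tool pointing down it reaches from about 0.225 to 0.725 m from the base axis. Payload 3.1 kg.
Tool frame: the origin (TCP) lies where the fingers leave the gripper's body, on its centre line; the fingertips stand 73 mm ahead of it and the grasp point (between the pads) lies 54 mm ahead of it (hold_point_z is the distance from the TCP to the grasp point, in m); z points along the fingers, y is the direction in which the jaws open and shut (so a half turn about z gives the same grasp; the last joint's range is limited). The gripper opens to 85 mm and grips with 20 to 120 N. Pads are 22 mm wide; open, the fingers measure 114 mm over their backs; the gripper's body (76 mm by 85 mm) begins 54 mm behind the grasp point. The pads swing forward as they close: fully open they stand 13 mm farther back than shut.
Start: joints at [-1.336, 0.048, 0.099, 1.622, 0, 1.443], TCP at [0.186, -0.491, 0.304] pointing down, gripper open.
Joint ranges: [-2.91, 2.91], [-0.99, 1.94], [-1.21, 1.42], [-2.12, 2.29], [-1.49, 1.47], [-3.14, 3.14]. Speed limits (rad/s): [2.79, 2.79, 3.14, 3.14, 3.14, 3.14].

INTERFACE

Orientations are given as a rotation vector (axis times angle).
In Python, from rig import state, capture, close_job, hold_point_z gives the robot as it stands. The module is installed in compiled form; this text tells all that it offers.
- The arm moves only by the tool send_rows, never from a script. Its argument "steps" is text: rows parted by semicolons, each of 7 numbers parted by spaces: the shift along the tool's x, y, z in cm, then the turn, a rotation vector about the tool's x, y, z in rad, then the finger opening in cm, from 0 to 8.54. In form: dx dy dz ax ay az gripper; .... A call has 1 to 10 rows; each row is the pose to reach, as a shift and turn from the pose commanded when the call began, along the tool's axes at that moment; what a row does not reach only later rows make up. A row lasts 1/10 s, in which the tool goes at most 50 mm and 8.59 degrees, less where a joint would pass 70% of its speed; a pose out of reach is approached as far as the arm can. A call with a gripper value outside its range is refused whole. The fingers move at their own pace and stop on an object; "newtons" is the grip in N (left out, the last holds). Time passes only in rows, so rows that repeat a pose let the fingers close. It gives the time, the measured TCP pose, the force and the opening at its end, in the units of the state.
- state(): the state, without advancing time (a new reading comes with each control period).
- capture(name): name is "side" or "top"; returns a dict with "frame" (480x640x3 uint8, red, green, blue), "intrinsics" (3x3 intrinsics, pixels), "rvec" (rotation vector, rad) and "tvec" (3), from world to camera coordinates, as OpenCV has them. Camera axes: x right, y down, z forward; pixel columns grow to the right and rows downward; lengths in m; the calibration is good to about 2 mm. A picture is of the moment at which its call begins. There is no depth.
- close_job(): hands the job in, once; it reports no verdict.
The state is a dict: "time_s": time; "q": joint angles; "joint_vel": joint speeds; "effort": joint torques, N m; "tool_pos": TCP position; "tcp_rot": TCP orientation; "wrist_force": force on the tool from outside, world axes, zero at the start; "wrist_torque": the same for the moment, N m; "width": finger opening in m.
Only numpy, scipy, OpenCV 4.12 (cv2) and the standard library are available. Lean on these libraries where they do the work, as an engineer would, in place of code of your own. Each camera call takes 0.05 s, during which the arm holds its last target.

TASK

The pink mouse is stowed at the back of the wooden rack, behind the steel cup lid, the flip-top case and the covered glass dish: first set all three of those aside on the cork mat, then lay the mouse in the middle of the grey mouse mat, lengthwise along it with its wheel end pointing away from the robot. After that put the cup lid, the case and the dish each back exactly where it stood on the rack, upright and with the case lying lengthwise front to back as before. Do not let go of the glass dish in mid-air, and leave the little white jar in the rack's back corner alone.

Things in the scene. Friction and masses are not known exactly. Their poses are not given: they have to be found in the camera images.
- rack: Fixed low wooden rack, 220 (x) by 270 (y) mm; board top 12 mm above the desk; walls 12 mm thick, up to 30 mm above the desk, on both sides and the back (+x); front open. Origin: centre of underside; x to its back, away from the robot (turned up to 0.15 rad). Start: a row at x = -50 mm, case in the middle, lid and dish at y = +-70 mm (either way round), 5 to 15 mm gaps; mouse crosswise close behind it.
- cup_lid: Stainless cup lid standing upright: round body 76 mm diameter, 36 mm high, with a black round knob on its top centre, 26 mm diameter, 24 mm tall (36 to 60 mm above the underside) to lift it by. Origin at the centre of its underside, z up. About 0.14 kg.
- dish: Covered glass dish, one piece (its cover does not come off): round body 84 mm diameter, 36 mm high, with a round steel knob on its top centre, 18 mm diameter at its foot widening to 24 mm between 44 and 58 mm above the underside; 60 mm high in all. Origin at the centre of its underside, z up. About 0.28 kg.
- case: Small flip-top plastic case, snapped shut, grey below and white above: 64 mm (its x) by 40 mm (its y) by 32 mm high, straight sides. Origin at the centre of its underside, z up; its x lies along the rack's x (within 0.08 rad) at the start. About 0.06 kg.
- mouse: Pink cordless computer mouse, rounded, 104 mm long (its x, wheel end at +x), 58 mm wide (its y), 36 mm high. The sides can be gripped across the width at the middle of its length. Origin at the centre of its underside, z up. At the start its +x points along the rack's +y (within 0.1 rad). About 0.09 kg.
- mouse_wheel (a point): The mouse's dark scroll wheel, 32 mm ahead (+x) of the mouse's origin and 35 mm above its underside.
- side_mat: Cork mat, fixed flat on the desk, 270 mm (x) by 140 mm (y), 5 mm thick: the place to set things aside. Origin at the centre of its underside, x roughly away from the robot (turned up to 0.15 rad). It lies to one side of the rack, the mouse mat to the other, either way round.
- mouse_mat: Plain grey fabric mouse mat, fixed flat on the desk, 220 mm (x, its length) by 170 mm (y), 4 mm thick. Origin at the centre of its underside, x roughly away from the robot (turned up to 0.15 rad).
- jar: Tiny white jar with a grey cap, 26 mm diameter, 32 mm tall, standing in the rack's back +y corner, to be left alone. Origin at the centre of its underside.
Mind the look-alikes: they are no part of the job. What is shaped like the mouse but orange or yellow is not meant.

How it is judged:
On the way, in this order (a step that is already met when the one before it is completed fails the run):
1. cup lid, case and dish all stand upright and released on the cork mat (x of cup_lid in the frame of side_mat between -0.135 and 0.135 m and y of cup_lid in the frame of side_mat between -0.07 and 0.07 m and height (world z) of each of cup_lid, dish, case below 0.012 m and angle between each of cup_lid, dish, case's own z axis and vertical below 0.15 rad and contact force between each of cup_lid, dish, case and the fingers below 0.1 N and x of dish in the frame of side_mat between -0.135 and 0.135 m and y of dish in the frame of side_mat between -0.07 and 0.07 m and x of case in the frame of side_mat between -0.135 and 0.135 m and y of case in the frame of side_mat between -0.07 and 0.07 m), for 0.2 s.
2. the mouse lies released in the middle of the mouse mat, wheel end away from the robot (horizontal distance between mouse and mouse_mat below 0.015 m and height (world z) of mouse below 0.01 m and angle between mouse's own z axis and vertical below 0.1 rad and angle between the x axis of mouse and the x axis of mouse_mat, either way round below 0.26 rad and x of mouse_wheel in the frame of mouse_mat above 0 m and contact force between mouse and the fingers below 0.1 N), for 0.2 s.
At the end, for the whole second after the job is handed in: Mouse flat within 15 mm of the mouse mat's middle, within 15 degrees of its length, wheel end away from the robot; cup lid, case and dish upright, each within 12 mm of where it started, the case within 15 degrees of the rack's x; all released and at rest (all of step 2 and distance of each of cup_lid, dish, case from where it was at the start of the episode below 0.012 m and angle between each of cup_lid, dish, case's own z axis and vertical below 0.1 rad and angle between the x axis of case and the x axis of rack, either way round below 0.26 rad and linear speed of each of cup_lid, dish, case, mouse below 0.02 m/s); the robot touches nothing.
It fails at once if the glass dish is let go of in mid-air (more than about 25 mm above the rack, 35 mm above the cork mat) (height (world z) of dish above 0.04 m and contact force between dish and the fingers below 0.01 N).
It fails at once if the glass dish is tipped by more than 35 degrees (angle between dish's own z axis and vertical above 0.61 rad).
It fails at once if the little jar is moved by more than 20 mm (distance of jar from where it was at the start of the episode above 0.02 m).
It also fails if it takes over 138 s, if anything falls off the work surface, if the arm or the gripper's body presses on something with over 40 N, if the wrist force passes 120 N, or if a joint passes its speed limit or range.

## Working session

There is one attempt and no reset: what is moved stays moved. The work goes in short steps, Python scripts to look and compute and a tool call to move; the robot and the scene stay as the last step left them, time stands still between calls to the robot, and variables do not carry over. Pictures are saved under pics/ and viewed, and the job is handed in when it is done.

Besides the shell and the picture viewer there is one more tool, called after "Request:" in YAML: its name, and indented under it one key for each argument. send_rows: Moves the arm, as the interface text tells. Its arguments: {"type":"object","properties":{"steps":{"type":"string"},"newtons":{"type":"number"}},"required":["steps"]}

```bash
mkdir -p pics; python3 - <<'E'
from rig import state,capture,hold_point_z
import cv2,json
print(state(),hold_point_z)
for n in("top","side"):
    c=capture(n); cv2.imwrite(f"pics/{n}0.png",c["frame"][:,:,::-1]); print(n,c["intrinsics"].tolist(),c["rvec"],c["tvec"])
E
```

```text
{'time_s': 0.0, 'q': array([-1.33581424e+00,  4.87399671e-02,  9.75934994e-02,  1.62199133e+00,
       -3.13648041e-06,  1.44300583e+00]), 'joint_vel': array([0.0003195 , 0.00111493, 0.0002532 , 0.00218367, 0.00067204,
       0.00012803]), 'effort': array([-9.35410353e-04, -3.38781381e+01,  3.20014822e+01,  2.02746503e-02,
       -2.68289632e-04, -1.59183429e-06]), 'tool_pos': array([ 0.18619465, -0.49040363,  0.30272039]), 'tcp_rot': array([-3.08775385e+00, -5.66300509e-01,  2.01798803e-04]), 'wrist_force': array([ 0.28337772,  0.40880081, -0.5047399 ]), 'wrist_torque': array([-0.01912923, -0.03897318, -0.03747328]), 'width': 0.08533543876392084} 0.0539
top [[524.9074179665921, 0.0, 311.2991852462809], [0.0, 524.9074179665921, 236.55924858578803], [0.0, 0.0, 1.0]] [ 2.11302817 -2.08847527  0.2403419 ] [-0.00312469  0.45058121  1.06699499]
side [[513.355438874371, 0.0, 317.3677608015351], [0.0, 513.355438874371, 240.87012821898116], [0.0, 0.0, 1.0]] [ 0.63485116 -2.45238387  1.3940588 ] [0.38925339 0.14797385 0.78564779]
```

View pics/top0.png

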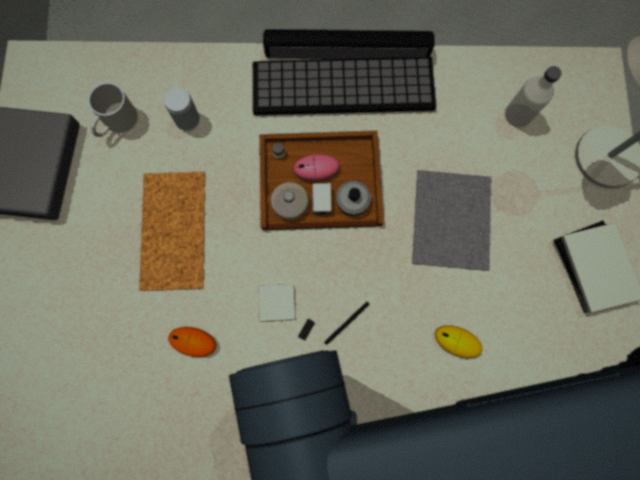

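View pics/side0.png

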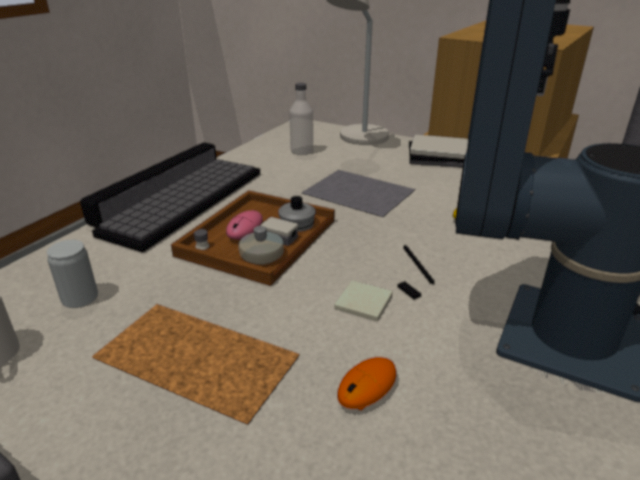

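The top view shows +x up and +y left. The dish (steel knob) is at (289,198), the case at (321,197), the lid (black knob) at (354,196), the mouse at (317,167) with its wheel to the left, and the jar at (279,151). The cork mat is centred near (173,231) and the grey mat near (452,220). Next I'll measure these.

```bash
cat > h.py <<'E'
import numpy as np,cv2
from rig import state,capture,hold_point_z
def ray(c,uv,z):
    R,_=cv2.Rodrigues(np.array(c["rvec"])); C=-R.T@np.array(c["tvec"]).ravel()
    d=R.T@np.linalg.inv(c["intrinsics"])@np.array([uv[0],uv[1],1.0])
    return C+d*(z-C[2])/d[2]
def rays(c,pts,z): return np.array([ray(c,p,z) for p in np.reshape(pts,(-1,2))])
def proj(c,P): return cv2.projectPoints(np.array(P,float).reshape(-1,3),np.array(c["rvec"]),np.array(c["tvec"]),c["intrinsics"],None)[0].reshape(-1,2)
def big(mask,roi):
    m=np.zeros_like(mask);x0,y0,x1,y1=roi;m[y0:y1,x0:x1]=mask[y0:y1,x0:x1]
    m=cv2.morphologyEx(m,cv2.MORPH_CLOSE,np.ones((3,3),np.uint8))
    cs,_=cv2.findContours(m,cv2.RETR_EXTERNAL,cv2.CHAIN_APPROX_NONE)
    return max(cs,key=cv2.contourArea)
def hsv(c): return cv2.cvtColor(c["frame"],cv2.COLOR_RGB2HSV)
def rect(c,cnt,z):
    p=rays(c,cnt.astype(float),z)[:,:2]
    r=cv2.minAreaRect((p*1000).astype(np.float32)); return r
E
python3 - <<'E'
from h import *
c=capture("top");im=c["frame"];H=hsv(c)
z=cv2.resize(im[120:240,250:395],None,fx=5,fy=5,interpolation=cv2.INTER_CUBIC);cv2.imwrite("pics/topz.png",z[:,:,::-1])
s=capture("side");z=cv2.resize(s["frame"][180:290,165:345],None,fx=4.4,fy=4.4,interpolation=cv2.INTER_CUBIC);cv2.imwrite("pics/sidez.png",z[:,:,::-1])
for (u,v) in [(170,230),(317,167),(452,220),(265,200),(320,135),(420,160),(300,215),(290,210),(321,197),(354,208),(354,194),(289,196)]: print((u,v),im[v,u],H[v,u])
E
```

```text
(170, 230) [146  97  43] [ 16 180 146]
(317, 167) [160  98 118] [170  99 160]
(452, 220) [92 89 91] [160   8  92]
(265, 200) [75 40  9] [ 14 224  75]
(320, 135) [98 51 14] [ 13 219  98]
(420, 160) [155 158 137] [ 34  34 158]
(300, 215) [54 43 29] [ 17 118  54]
(290, 210) [117 111 102] [ 18  33 117]
(321, 197) [156 167 159] [ 68  17 167]
(354, 208) [116 118 111] [ 39  15 118]
(354, 194) [21 18 16] [12 61 21]
(289, 196) [123 124 116] [ 34  16 124]
```

View pics/topz.png

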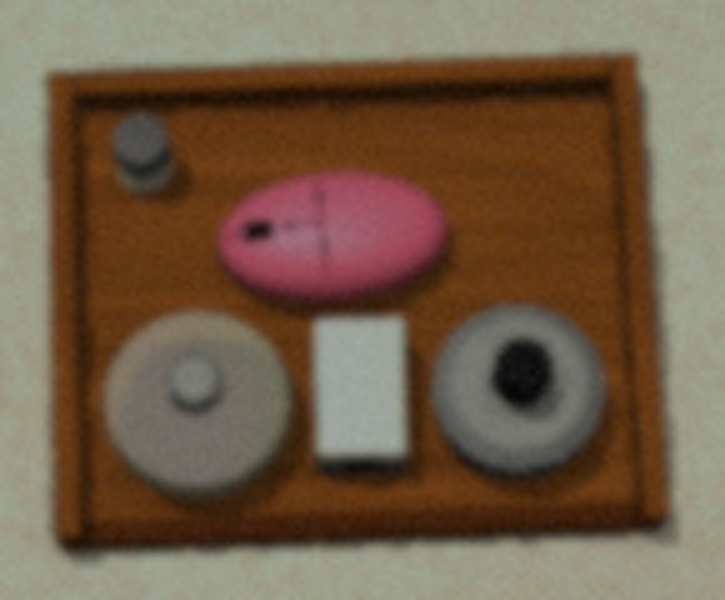

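View pics/sidez.png

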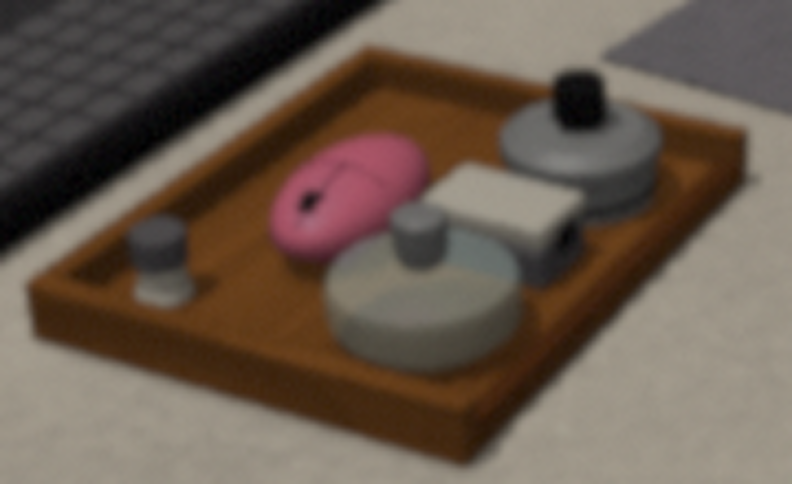

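The zooms put the dish knob at about (289,195), the lid knob at (354,193), the white case top with corners near (312..332,184..212), and the mouse wheel at (301.7,166). I'll turn masks into positions and cross-check them with the side view.

```bash
python3 - <<'E'
from h import *
np.set_printoptions(precision=1,suppress=True)
c=capture("top");s=capture("side");im=c["frame"].astype(int);H=hsv(c)
def inr(H,lo,hi): return cv2.inRange(H,lo,hi)
cork=inr(H,(8,110,60),(25,255,255)); k=big(cork,(125,160,222,305)); print("cork",rect(c,k,.005))
grey=((abs(im[...,0]-im[...,1])<14)&(im.max(2)<118)&(im.max(2)>60)).astype(np.uint8)*255
k=big(grey,(400,155,505,285)); k=cv2.convexHull(k); print("mmat",rect(c,k,.004))
br=inr(H,(6,150,20),(22,255,255)); k=big(br,(250,120,395,240)); print("rack",rect(c,k,.030),rect(c,k,0.0), cv2.boundingRect(k))
pk=inr(H,(160,50,50),(180,255,255)); k=big(pk,(280,140,360,195)); print("mouse",rect(c,k,.012+.014))
wh=((im.min(2)>135)).astype(np.uint8)*255; k=big(wh,(308,180,336,220)); print("case",rect(c,k,.044))
for n,uv in (("dishknob",(289,195.3)),("lidknob",(354.2,193.2)),("wheel",(301.7,166)),):
    print(n,ray(c,uv,.072 if 'knob' in n else .047)*1000)
bl=(im.max(2)<40).astype(np.uint8)*255; k=big(bl,(345,185,362,202)); print("lidknobmask",cv2.minEnclosingCircle(k))
print("jar",ray(c,(278.2,147),.044)*1000)
# side: zoom coordinates 
for n,uv,z in (("dishknob",(418,213),.072),("lidknob",(579,82),.072),("wheel",(310,201),.047)):
    print("side",n,ray(s,(165+uv[0]/4.4,180+uv[1]/4.4),z)*1000)
# lid/dish body circle
for n,roi in (("dish",(268,180,310,222)),("lid",(334,178,374,218))):
    m=((im.max(2)>60)&(H[...,1]<75)).astype(np.uint8)*255
    k=big(m,roi); p=rays(c,k.astype(float),.044)[:,:2]*1000; print(n,cv2.minEnclosingCircle(p.astype(np.float32)),cv2.fitEllipse(p.astype(np.float32)))
E
```

```text
cork ((474.48333740234375, 311.6903991699219), (268.6040954589844, 139.3550567626953), 2.5822746753692627)
mmat ((505.38629150390625, -312.7938232421875), (170.71946716308594, 220.193603515625), 85.17320251464844)
rack ((587.8682861328125, -15.968536376953125), (221.53260803222656, 265.8638610839844), 2.6606545448303223) ((598.3950805664062, -16.417510986328125), (227.5135498046875, 273.0416564941406), 2.6606550216674805) (260, 132, 123, 97)
mouse ((617.4466552734375, -6.596687316894531), (57.193084716796875, 99.13548278808594), 0.6912709474563599)
case ((542.5828247070312, -19.176929473876953), (57.118873596191406, 32.93741226196289), 0.5944378972053528)
dishknob [535.5  50.6  72. ]
lidknob [541.8 -88.3  72. ]
wheel [611.4  25.2  47. ]
lidknobmask ((354.1666564941406, 194.5), 5.911489486694336)
jar [656.8  78.5  44. ]
side dishknob [535.2  52.8  72. ]
side lidknob [540.4 -84.7  72. ]
side wheel [609.6  30.8  47. ]
dish ((533.0619506835938, 51.76974868774414), 40.15140914916992) ((533.1823120117188, 51.381317138671875), (76.80316162109375, 77.9761734008789), 99.73921966552734)
lid ((541.8104248046875, -87.55902862548828), 37.87238693237305) ((542.3069458007812, -88.23956298828125), (72.22486114501953, 72.88874816894531), 69.58175659179688)
```

Two views and the rack prior agree: rack centre (588,-16) mm turned 2.66°, dish (535,51.5), lid (541.5,-88), cork mat (474.5,311.7) turned 2.6°, and mouse mat (505,-313) turned -4.8°. I'll add a move calculator and start with the lid.

```bash
cat >> h.py <<'E'
from scipy.spatial.transform import Rotation as Ro
def plan(x,y,z,yawdeg,from_=None):
    """x,y = TCP mm ; z = TCP mm; returns tool-frame shift cm & turn"""
    st=state(); Rc=Ro.from_rotvec(st["tcp_rot"]); p=np.array(st["tool_pos"])
    a=np.radians(yawdeg); X=[np.cos(a),np.sin(a),0]; Z=[0,0,-1]; Y=np.cross(Z,X)
    Rt=Ro.from_matrix(np.column_stack([X,Y,Z]))
    d=Rc.inv().apply(np.array([x,y,z])/1000-p)*100; r=(Rc.inv()*Rt).as_rotvec()
    print("t=%.1f pos"%st["time_s"],np.round(p*1000,1),"width",round(st["width"]*1000,1),"| shift cm",np.round(d,2),"turn",np.round(r,3),"F",np.round(st["wrist_force"],1))
E
python3 -c "
from h import *
plan(450,-300,260,102); plan(541.5,-88,260,182.66)"
```

```text
t=0.3 pos [ 186.3 -490.7  303.5] width 85.5 | shift cm [31.42 -8.46  4.36] turn [-1.000e-03 -1.000e-03 -1.417e+00] F [ 0.5  0.7 -0.7]
t=0.3 pos [ 186.3 -490.7  303.5] width 85.5 | shift cm [ 47.5  -25.04   4.37] turn [-0.000e+00 -1.000e-03 -2.825e+00] F [ 0.5  0.7 -0.7]
```

Request:
send_rows:
  steps: "31.4 -8.5 4.4 0 0 -1.42 5; 31.4 -8.5 4.4 0 0 -1.42 5; 31.4 -8.5 4.4 0 0 -1.42 5; 31.4 -8.5 4.4 0 0 -1.42 5; 31.4 -8.5 4.4 0 0 -1.42 5; 31.4 -8.5 4.4 0 0 -1.42 5; 31.4 -8.5 4.4 0 0 -1.42 5; 31.4 -8.5 4.4 0 0 -1.42 5; 31.4 -8.5 4.4 0 0 -1.42 5; 31.4 -8.5 4.4 0 0 -1.42 5"
  newtons: 50

```text
time_s: 1.3
tool_pos: [0.4501, -0.2994, 0.2596]
tcp_rot: [-1.967, -2.449, 0.0]
wrist_force: [-0.3, -0.2, 0.4]
width: 0.0498
```

```bash
python3 -c "
from h import *
plan(541.5,-88,200,182.66);print(state()['q'])"
```

```text
t=1.3 pos [ 450.1 -299.4  259.6] width 49.8 | shift cm [18.66 13.49  5.96] turn [-0.0e+00 -1.0e-03 -1.4e+00] F [-0.3 -0.2  0.4]
[-7.11018746e-01  8.29947343e-02  4.79840806e-02  1.53635124e+00
 -7.65243317e-05  6.42291099e-01]
```

Request:
send_rows:
  steps: "18.7 13.5 6 0 0 -1.4 5; 18.7 13.5 6 0 0 -1.4 5; 18.7 13.5 6 0 0 -1.4 5; 18.7 13.5 6 0 0 -1.4 5; 18.7 13.5 6 0 0 -1.4 5; 18.7 13.5 6 0 0 -1.4 5; 18.7 13.5 6 0 0 -1.4 5; 18.7 13.5 6 0 0 -1.4 5; 18.7 13.5 6 0 0 -1.4 5; 18.7 13.5 6 0 0 -1.4 5"

```text
time_s: 2.3
tool_pos: [0.5423, -0.0886, 0.1998]
tcp_rot: [0.071, -3.141, -0.0]
wrist_force: [-0.3, -0.8, -0.5]
width: 0.0502
```

```bash
python3 -c "
from h import *
plan(541.5,-88,124,182.66);print(state()['q'])
c=capture('side');cv2.imwrite('pics/s1.png',c['frame'][:,:,::-1])"
```

```text
t=2.3 pos [542.3 -88.6 199.8] width 50.2 | shift cm [0.08 0.06 7.58] turn [ 0.    -0.    -0.001] F [-0.3 -0.8 -0.5]
[-2.83931440e-01  1.13456449e-01 -3.80961307e-02  1.41952541e+00
 -3.73617755e-05 -3.29099441e-01]
```

View pics/s1.png

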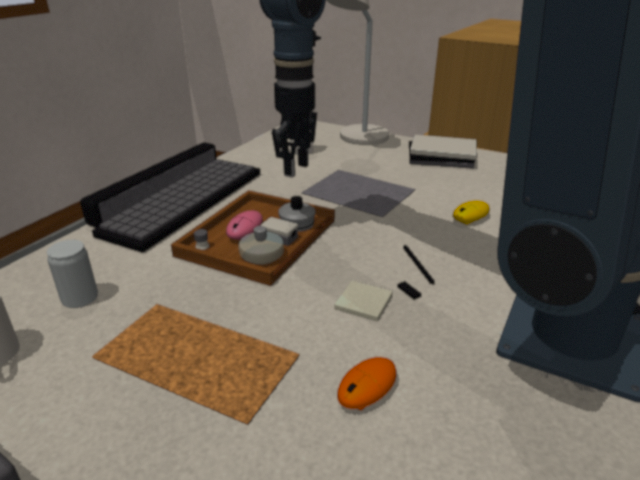

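The gripper's fingertips, near (290,165), hang over the lid knob at (296,203). I'll descend and close.

Request:
send_rows:
  steps: "0.1 0.1 3 0 0 0 5; 0.1 0.1 5.5 0 0 0 5; 0.1 0.1 6.8 0 0 0 5; 0.1 0.1 7.6 0 0 0 5; 0.1 0.1 7.6 0 0 0 5; 0.1 0.1 7.6 0 0 0 2; 0.1 0.1 7.6 0 0 0 2; 0.1 0.1 7.6 0 0 0 2; 0.1 0.1 7.6 0 0 0 2; 0.1 0.1 7.6 0 0 0 2"

```text
time_s: 3.35
tool_pos: [0.5424, -0.0881, 0.1257]
tcp_rot: [-0.065, 3.138, -0.002]
wrist_force: [0.3, 1.1, 5.7]
width: 0.0243
```

```bash
python3 -c "
from h import *
plan(541.5,-88,124,182.66);print(state()['wrist_torque'])"
```

```text
t=3.4 pos [542.4 -88.1 125.7] width 24.3 | shift cm [0.09 0.01 0.17] turn [-0.001  0.003 -0.005] F [0.3 1.1 5.7]
[ 0.01166857  0.0013391  -0.01832613]
```

Request:
send_rows:
  steps: "0 0 -1 0 0 0 2; 0 0 -3 0 0 0 2; 0 0 -5 0 0 0 2; 0 0 -7 0 0 0 2; 0 0 -8 0 0 0 2; 0 0 -8 0 0 0 2"

```text
time_s: 3.95
tool_pos: [0.5421, -0.088, 0.2056]
tcp_rot: [-0.065, 3.138, -0.001]
wrist_force: [1.4, -0.0, -0.4]
width: 0.0239
```

```bash
python3 -c "
from h import *
plan(562,315.7,205,182.66);print(state()['q'])
c=capture('side');cv2.imwrite('pics/s2.png',c['frame'][:,:,::-1])"
```

```text
t=4.0 pos [542.1 -88.  205.6] width 23.9 | shift cm [-3.650e+00  4.025e+01  3.000e-02] turn [-0.001  0.003 -0.005] F [ 1.4 -0.  -0.4]
[-2.82996566e-01  1.08195403e-01 -3.22234375e-02  1.42750941e+00
  2.96099355e-05 -3.24181836e-01]
```

View pics/s2.png

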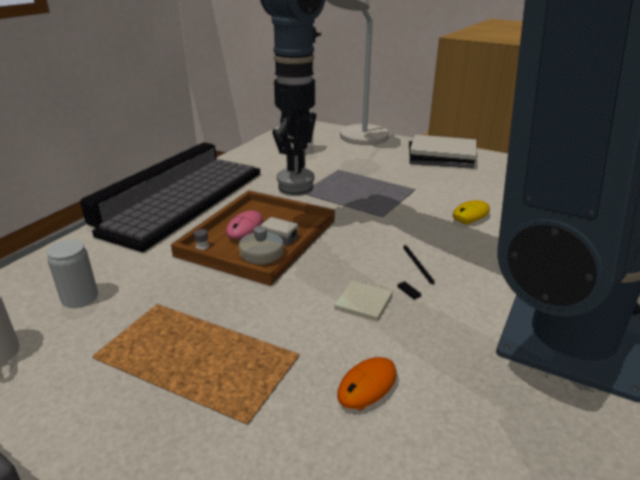

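The lid is lifted and hangs upright at (295,182). I'll carry it to the far end of the cork mat.

Request:
send_rows:
  steps: "-0.4 4 0 0 0 0 2; -1 9 0 0 0 0 2; -1.4 14 0 0 0 0 2; -1.9 19 0 0 0 0 2; -2.4 24 0 0 0 0 2; -2.9 29 0 0 0 0 2; -3.3 34 0 0 0 0 2; -3.7 38 0 0 0 0 2; -3.7 40.3 0 0 0 0 2; -3.7 40.3 0 0 0 0 2"

```text
time_s: 5.0
tool_pos: [0.56, 0.3197, 0.2011]
tcp_rot: [0.072, -3.137, 0.0]
wrist_force: [0.5, -0.5, -1.6]
width: 0.0239
```

```bash
python3 -c "
from h import *
plan(562,315.7,119.2,182.66);print(state()['q'])"
```

```text
t=5.0 pos [560.  319.7 201.1] width 23.9 | shift cm [-0.21 -0.41  8.19] turn [-0.    -0.004 -0.   ] F [ 0.5 -0.5 -1.6]
[4.14324336e-01 3.66128329e-01 2.63502069e-01 1.47172139e+00
 1.34655912e-03 3.68226738e-01]
```

Request:
send_rows:
  steps: "0 0 4 0 0 0 2; 0 0 6 0 0 0 2; 0 0 6 0 0 0 2; 0 0 6 0 0 0 2"

```text
time_s: 5.4
tool_pos: [0.561, 0.3154, 0.1426]
tcp_rot: [0.063, -3.138, 0.002]
wrist_force: [-0.7, 0.1, -1.0]
width: 0.0241
```

```bash
python3 -c "
from h import *
plan(562,315.7,119.2,182.66);print(state()['q'])"
```

```text
t=5.4 pos [561.  315.4 142.6] width 24.1 | shift cm [-0.11  0.03  2.34] turn [-0.001 -0.003 -0.006] F [-0.7  0.1 -1. ]
[ 4.08088741e-01  3.80223541e-01  1.64734966e-01  1.35849887e+00
 -2.23136183e-04  3.67724372e-01]
```

Request:
send_rows:
  steps: "0 0 1 0 0 0 2; 0 0 1.8 0 0 0 2; 0 0 2.2 0 0 0 2; 0 0 2.4 0 0 0 2; 0 0 2.4 0 0 0 2; 0 0 2.4 0 0 0 2"

```text
time_s: 6.0
tool_pos: [0.5618, 0.3165, 0.1202]
tcp_rot: [-0.065, 3.14, 0.0]
wrist_force: [-0.2, -0.3, -1.4]
width: 0.0245
```

Request:
send_rows:
  steps: "0 0 0 0 0 0 5; 0 0 0 0 0 0 5; 0 0 0 0 0 0 5; 0 0 0 0 0 0 5; 0 0 -3 0 0 0 5; 0 0 -7 0 0 0 5; 0 0 -9 0 0 0 5; 0 0 -9 0 0 0 5"

```text
time_s: 6.8
tool_pos: [0.5638, 0.3174, 0.2154]
tcp_rot: [-0.065, 3.132, 0.006]
wrist_force: [-0.0, 0.4, 0.2]
width: 0.0498
```

```bash
python3 -c "
from h import *
plan(535,51.5,200,182.66);print(state()['q'])
c=capture('side');cv2.imwrite('pics/s3.png',c['frame'][:,:,::-1])"
```

```text
t=6.8 pos [563.8 317.4 215.4] width 49.8 | shift cm [  3.98 -26.45   1.42] turn [ 0.003  0.009 -0.005] F [-0.   0.4  0.2]
[4.09106438e-01 3.57761413e-01 2.81225337e-01 1.48481482e+00
 5.22201445e-06 3.67908498e-01]
```

View pics/s3.png

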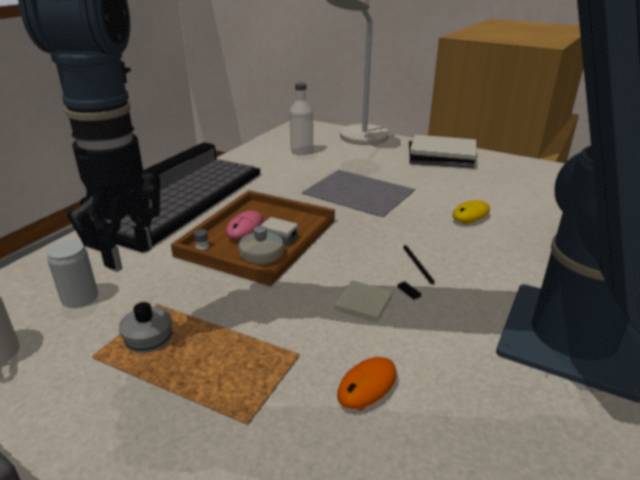

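The lid stands upright on the far end of the cork mat at (146,330). The dish is next.

Request:
send_rows:
  steps: "4 -26.5 1.4 0 0.01 0 5; 4 -26.5 1.4 0 0.01 0 5; 4 -26.5 1.4 0 0.01 0 5; 4 -26.5 1.4 0 0.01 0 5; 4 -26.5 1.4 0 0.01 0 5; 4 -26.5 1.4 0 0.01 0 5; 4 -26.5 1.4 0 0.01 0 5; 4 -26.5 1.4 0 0.01 0 5; 4 -26.5 1.4 0 0.01 0 5"

```text
time_s: 7.75
tool_pos: [0.5324, 0.0511, 0.1951]
tcp_rot: [0.066, -3.13, -0.001]
wrist_force: [0.4, -0.1, -0.3]
width: 0.0501
```

```bash
python3 -c "
from h import *
plan(535,51.5,125,182.66)
c=capture('side');z=cv2.resize(c['frame'][100:290,165:345],None,fx=3,fy=3);cv2.imwrite('pics/s4.png',z[:,:,::-1])"
```

```text
t=7.8 pos [532.4  51.1 195.1] width 50.1 | shift cm [-0.35  0.03  7.01] turn [ 0.001 -0.011 -0.004] F [ 0.4 -0.1 -0.3]
```

View pics/s4.png

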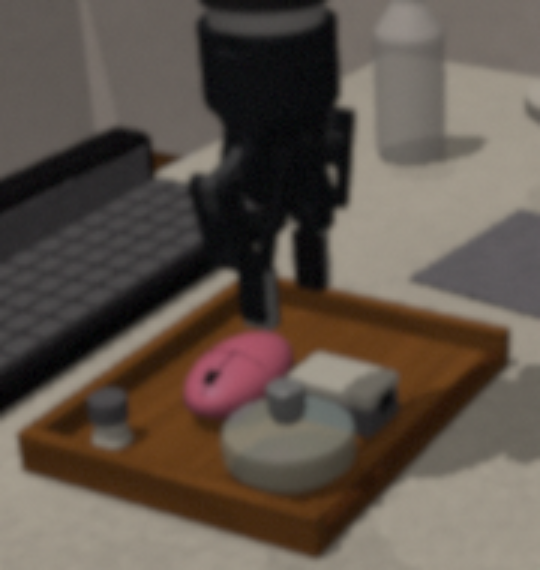

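The fingers straddle the dish knob, seen at (287,395) in the zoom. I'll level out, descend and grip harder.

Request:
send_rows:
  steps: "-0.2 0 2.5 0 -0.01 0 5; -0.2 0 4.5 0 -0.01 0 5; -0.2 0 4.5 0 -0.01 0 5; -0.2 0 4.5 0 -0.01 0 5"

```text
time_s: 8.2
tool_pos: [0.5339, 0.0511, 0.1507]
tcp_rot: [0.067, -3.14, -0.0]
wrist_force: [0.4, 0.6, 0.1]
width: 0.0501
```

```bash
python3 -c "
from h import *
plan(535,51.5,125.5,182.66)"
```

```text
t=8.2 pos [533.9  51.1 150.7] width 50.1 | shift cm [-0.12  0.04  2.52] turn [ 0.    -0.001 -0.004] F [0.4 0.6 0.1]
```

Request:
send_rows:
  steps: "-0.1 0 1 0 0 0 5; -0.1 0 1.8 0 0 0 5; -0.1 0 2.5 0 0 0 5; -0.1 0 2.5 0 0 0 5; -0.1 0 2.5 0 0 0 1.5; -0.1 0 2.5 0 0 0 1.5; -0.1 0 2.5 0 0 0 1.5; -0.1 0 2.5 0 0 0 1.5; -0.1 0 2.5 0 0 0 1.5"
  newtons: 70

```text
time_s: 9.1
tool_pos: [0.5354, 0.0503, 0.1264]
tcp_rot: [-0.065, 3.14, 0.0]
wrist_force: [-1.3, 1.3, 2.2]
width: 0.0211
```

```bash
python3 -c "
from h import *
plan(535,51.5,125.5,182.66)"
```

```text
t=9.1 pos [535.4  50.3 126.4] width 21.1 | shift cm [0.03 0.13 0.09] turn [ 0.     0.001 -0.005] F [-1.3  1.3  2.2]
```

Request:
send_rows:
  steps: "0 0 -0.5 0 0 0 1.5; 0 0 -1 0 0 0 1.5; 0 0 -1 0 0 0 1.5"

```text
time_s: 9.4
tool_pos: [0.5355, 0.05, 0.1364]
tcp_rot: [-0.065, 3.14, -0.0]
wrist_force: [0.4, -0.1, -2.6]
width: 0.021
```

```bash
python3 -c "
from h import *
plan(388,307.8,205,182.66)
c=capture('side');z=cv2.resize(c['frame'][100:290,165:345],None,fx=3,fy=3);cv2.imwrite('pics/s5.png',z[:,:,::-1])"
```

```text
t=9.4 pos [535.5  50.  136.4] width 21.0 | shift cm [13.67 26.36 -6.88] turn [-0.     0.001 -0.005] F [ 0.4 -0.1 -2.6]
```

View pics/s5.png

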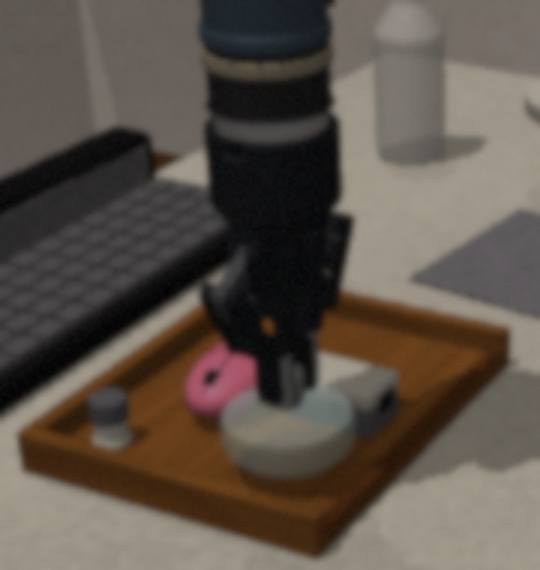

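The dish is lifted 10 mm, level, and the wrist carries about 2.7 N, as its weight should give. I'll lift further and carry it smoothly.

Request:
send_rows:
  steps: "0 0 -2 0 0 0 1.5; 0 0.5 -4 0 0 0 1.5; 1 2.5 -6 0 0 0 1.5; 2.6 5.5 -6.9 0 0 0 1.5; 4.4 8.8 -6.9 0 0 0 1.5; 6.2 12.3 -6.9 0 0 0 1.5; 8 15.8 -6.9 0 0 0 1.5; 9.8 19.2 -6.9 0 0 0 1.5; 11.6 22.5 -6.9 0 0 0 1.5; 13 25 -6.9 0 0 0 1.5"

```text
time_s: 10.45
tool_pos: [0.3935, 0.2961, 0.2046]
tcp_rot: [0.067, -3.14, -0.0]
wrist_force: [0.7, -0.2, -2.9]
width: 0.0216
```

Request:
send_rows:
  steps: "0.5 0.9 0 0 0 0 1.5; 0.7 1.4 0.5 0 0 0 1.5; 0.7 1.4 2 0 0 0 1.5; 0.7 1.4 4 0 0 0 1.5; 0.7 1.4 5 0 0 0 1.5; 0.7 1.4 5 0 0 0 1.5; 0.7 1.4 5 0 0 0 1.5"

```text
time_s: 11.15
tool_pos: [0.3877, 0.3077, 0.1549]
tcp_rot: [0.063, -3.141, 0.001]
wrist_force: [0.0, 1.4, -2.1]
width: 0.021
```

```bash
python3 -c "
from h import *
plan(388,307.8,119.4,182.66)"
```

```text
t=11.2 pos [387.7 307.7 154.9] width 21.0 | shift cm [-0.03  0.01  3.55] turn [-0.    -0.    -0.006] F [ 0.   1.4 -2.1]
```

Request:
send_rows:
  steps: "0 0 1.5 0 0 0 1.5; 0 0 2.6 0 0 0 1.5; 0 0 3.2 0 0 0 1.5; 0 0 3.5 0 0 0 1.5; 0 0 3.6 0 0 0 1.5; 0 0 3.6 0 0 0 1.5; 0 0 3.6 0 0 0 1.5"

```text
time_s: 11.85
tool_pos: [0.3877, 0.3084, 0.1195]
tcp_rot: [-0.065, 3.14, 0.001]
wrist_force: [-1.6, -1.8, -0.8]
width: 0.021
```

```bash
python3 -c "
from h import *
plan(388,307.8,119.4,182.66)
c=capture('side');z=cv2.resize(c['frame'][200:430,80:340],None,fx=3,fy=2.6);cv2.imwrite('pics/s6.png',z[:,:,::-1])"
```

```text
t=11.8 pos [387.7 308.4 119.5] width 21.0 | shift cm [-0.03 -0.06  0.01] turn [ 0.     0.001 -0.005] F [-1.6 -1.8 -0.8]
```

View pics/s6.png

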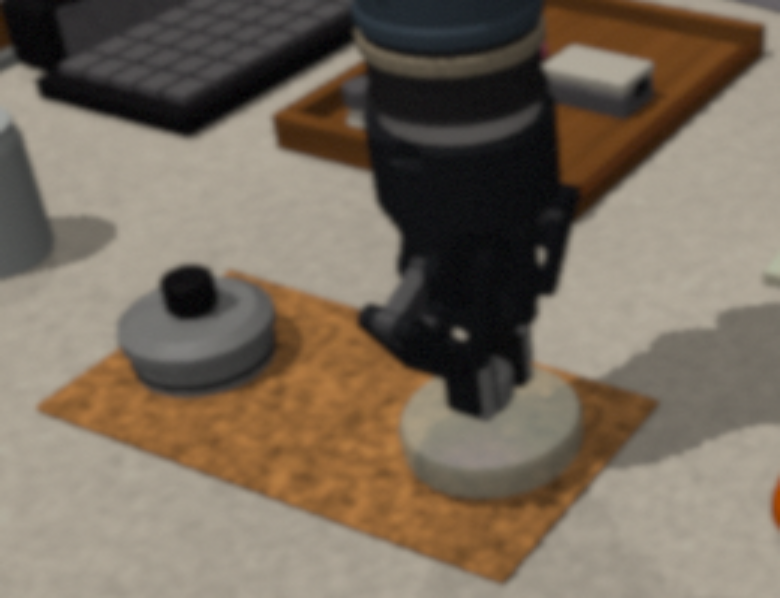

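The dish rests on the mat, at (490,440) in the zoom, with its weight mostly off the wrist. I'll release it.

Request:
send_rows:
  steps: "0 0 0.1 0 0 0 5; 0 0 0.1 0 0 0 5; 0 0 0.1 0 0 0 5; 0 0 0.1 0 0 0 5; 0 0 -2 0 0 0 5; 0 0 -6 0 0 0 6; 0 0 -10 0 0 0 7; 0 0 -10 0 0 0 7"

```text
time_s: 12.7
tool_pos: [0.3903, 0.31, 0.226]
tcp_rot: [-0.065, 3.13, 0.01]
wrist_force: [1.0, 0.2, 1.2]
width: 0.0697
```

```bash
python3 - <<'E'
from h import *
c=capture('top');im=c['frame'].astype(int)
for t in (120,128,135):
    wh=((im.min(2)>t)).astype(np.uint8)*255; k=big(wh,(308,180,336,220)); print(t,rect(c,k,.044))
z=cv2.resize(c["frame"][120:240,250:395],None,fx=5,fy=5,interpolation=cv2.INTER_CUBIC);cv2.imwrite("pics/t7.png",z[:,:,::-1])
plan(541,-19,150,182.66)
E
```

```text
120 ((541.4566040039062, -19.192047119140625), (59.36452102661133, 37.31222915649414), 0.6190922260284424)
128 ((541.4539184570312, -19.0512638092041), (59.32758331298828, 37.03104019165039), 0.6866320967674255)
135 ((541.8143920898438, -18.615114212036133), (59.567787170410156, 36.033897399902344), 2.4957735538482666)
t=12.8 pos [389.4 309.4 223.1] width 70.3 | shift cm [-13.74 -33.47   7.27] turn [ 0.004  0.007 -0.005] F [ 0.1  0.3 -0. ]
```

View pics/t7.png

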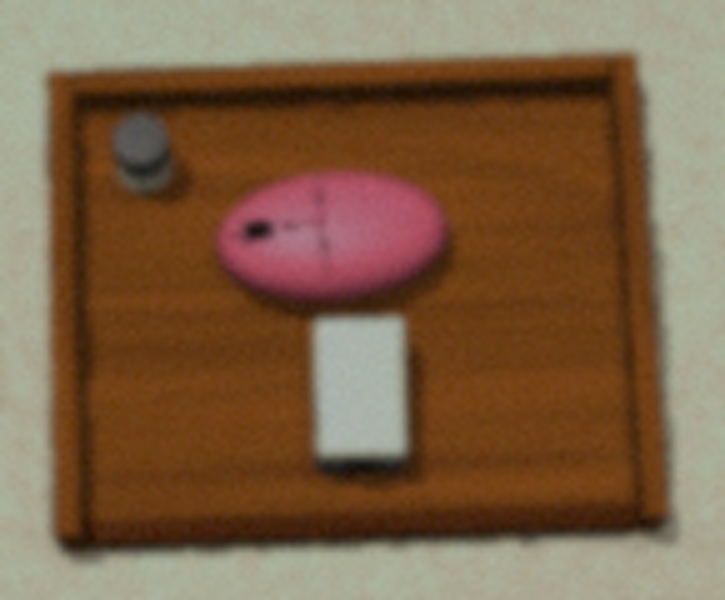

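The case, with its white top centred at (322,197), is alone in front of the mouse. It sits at (541,-19) mm and is nearly aligned with the rack.

Request:
send_rows:
  steps: "-2 -4 0 0 0 0 7; -14 -33.5 5 0 0 0 7; -14 -33.5 5 0 0 0 7; -14 -33.5 5 0 0 0 7; -14 -33.5 5 0 0 0 7; -14 -33.5 5 0 0 0 7; -14 -33.5 5 0 0 0 7; -14 -33.5 5 0 0 0 7; -14 -33.5 5 0 0 0 7; -14 -33.5 5 0 0 0 7"

```text
time_s: 13.75
tool_pos: [0.5402, -0.0207, 0.1674]
tcp_rot: [0.063, -3.138, -0.002]
wrist_force: [0.2, 0.5, 0.8]
width: 0.0699
```

Request:
send_rows:
  steps: "0 0 2 0 0 0 7; 0 0 2 0 0 0 7; 0 0 2 0 0 0 7"

```text
time_s: 14.05
tool_pos: [0.5401, -0.0193, 0.1484]
tcp_rot: [0.068, -3.139, -0.001]
wrist_force: [-0.2, -0.3, 0.1]
width: 0.0695
```

```bash
python3 -c "
from h import *
plan(541,-19,91,182)"
```

```text
t=14.1 pos [540.1 -19.3 148.4] width 69.5 | shift cm [-0.11  0.02  5.74] turn [ 0.001 -0.002  0.008] F [-0.2 -0.3  0.1]
```

Request:
send_rows:
  steps: "-0.1 0 2 0 0 0 7; -0.1 0 4 0 0 0 7; -0.1 0 5.2 0 0 0 7; -0.1 0 5.7 0 0 0 7; -0.1 0 5.7 0 0 0 7; -0.1 0 5.7 0 0 0 3; -0.1 0 5.7 0 0 0 3; -0.1 0 5.7 0 0 0 3; -0.1 0 5.7 0 0 0 3; -0.1 0 5.7 0 0 0 3"
  newtons: 35

```text
time_s: 15.05
tool_pos: [0.5431, -0.0209, 0.0933]
tcp_rot: [-0.064, 3.138, -0.001]
wrist_force: [-0.2, -0.3, 5.6]
width: 0.0395
```

```bash
python3 -c "
from h import *
plan(541,-19,91,182)"
```

```text
t=15.1 pos [543.1 -20.9  93.3] width 39.5 | shift cm [0.2  0.19 0.23] turn [-0.     0.003  0.006] F [-0.2 -0.3  5.6]
```

Request:
send_rows:
  steps: "0 0 -1 0 0 0 3; 0 0 -3 0 0 0 3; 0 0 -6 0 0 0 3; 0 0 -9 0 0 0 3; 0 0 -11 0 0 0 3; 0 0 -11 0 0 0 3; 0 0 -11 0 0 0 3"

```text
time_s: 15.75
tool_pos: [0.5419, -0.0207, 0.2015]
tcp_rot: [0.065, -3.14, -0.0]
wrist_force: [0.9, -0.2, -0.5]
width: 0.0391
```

```bash
python3 -c "
from h import *
plan(474,311.7,200,182.6)
c=capture('side');z=cv2.resize(c['frame'][100:290,165:345],None,fx=3,fy=3);cv2.imwrite('pics/s8.png',z[:,:,::-1])"
```

```text
t=15.8 pos [541.9 -20.7 201.5] width 39.1 | shift cm [ 5.42 33.49  0.15] turn [ 0.    -0.    -0.004] F [ 0.9 -0.2 -0.5]
```

View pics/s8.png

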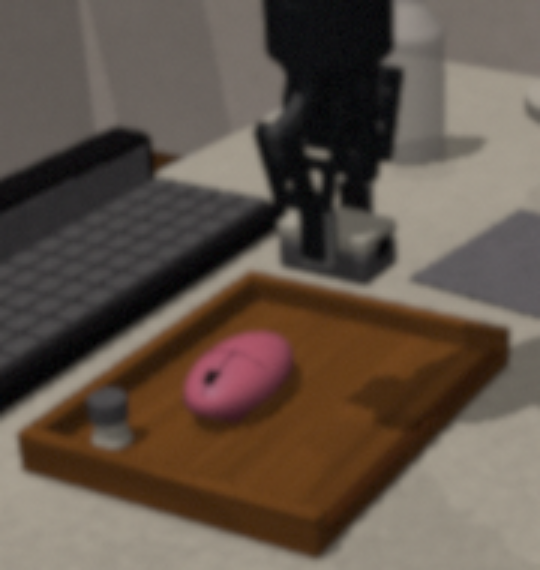

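Request:
send_rows:
  steps: "0.5 3 0.1 0 0 0 3; 1.2 7.5 0.1 0 0 0 3; 2 12.5 0.1 0 0 0 3; 2.8 17.5 0.1 0 0 0 3; 3.6 22.5 0.1 0 0 0 3; 4.4 27.5 0.1 0 0 0 3; 5.1 31.5 0.1 0 0 0 3; 5.4 33.5 0.1 0 0 0 3; 5.4 33.5 0.1 0 0 0 3; 5.4 33.5 0.1 0 0 0 3"

```text
time_s: 16.8
tool_pos: [0.4732, 0.3114, 0.1987]
tcp_rot: [0.066, -3.137, 0.004]
wrist_force: [0.3, -0.0, -0.4]
width: 0.0394
```

Request:
send_rows:
  steps: "0 0 3 0 0 0 3; 0 0 6 0 0 0 3; 0 0 8 0 0 0 3; 0 0 8 0 0 0 3; 0 0 8 0 0 0 3"

```text
time_s: 17.3
tool_pos: [0.4742, 0.3104, 0.1203]
tcp_rot: [0.062, -3.139, 0.002]
wrist_force: [1.0, -0.1, -0.1]
width: 0.0397
```

```bash
python3 -c "
from h import *
plan(474,311.7,86.5,182.6)"
```

```text
t=17.3 pos [474.2 310.4 120.3] width 39.7 | shift cm [0.01 0.14 3.38] turn [-0.001 -0.002 -0.006] F [ 1.  -0.1 -0.1]
```

Request:
send_rows:
  steps: "0 0 1.5 0 0 0 3; 0 0 2.8 0 0 0 3; 0 0 3.3 0 0 0 3; 0 0 3.4 0 0 0 3; 0 0 3.4 0 0 0 3; 0 0 3.4 0 0 0 6; 0 0 3.4 0 0 0 6; 0 0 3.4 0 0 0 6; 0 0 1 0 0 0 6; 0 0 -3 0 0 0 6"

```text
time_s: 18.3
tool_pos: [0.472, 0.3107, 0.1478]
tcp_rot: [0.065, -3.134, 0.005]
wrist_force: [0.6, 0.1, 0.1]
width: 0.0599
```

Request:
send_rows:
  steps: "0 0 -5 0 0 0 8.5; 0 0 -8 0 0 0 8.5; 0 0 -8 0 0 0 8.5"

```text
time_s: 18.6
tool_pos: [0.4771, 0.3133, 0.2382]
tcp_rot: [-0.065, 3.129, 0.009]
wrist_force: [0.5, -0.4, 0.2]
width: 0.0851
```

```bash
python3 - <<'E'
from h import *
c=capture('side');z=cv2.resize(c['frame'][180:430,80:340],None,fx=3,fy=2.4);cv2.imwrite('pics/s9.png',z[:,:,::-1])
c=capture('top');H=hsv(c)
for z in (.012+.012,.012+.014,.012+.018):
    pk=cv2.inRange(H,(160,50,40),(180,255,255)); k=big(pk,(280,140,360,195)); print("mouse",rect(c,k,z))
plan(560,100,240,-130)
plan(617,-6,200,-87.3)
E
```

```text
mouse ((618.1986694335938, -6.5953216552734375), (57.295799255371094, 99.28450012207031), 0.69135582447052)
mouse ((617.4464721679688, -6.582328796386719), (57.1932258605957, 99.10674285888672), 0.6912709474563599)
mouse ((615.9417114257812, -6.556339263916016), (56.98809051513672, 98.75128936767578), 0.6913065910339355)
t=18.7 pos [475.  312.2 232.3] width 84.9 | shift cm [ -7.62 -21.55  -0.77] turn [ 0.     0.003 -0.831] F [ 0.8  0.4 -0.1]
t=18.7 pos [475.  312.2 232.3] width 84.9 | shift cm [-12.87 -32.38   3.23] turn [-1.000e-03  3.000e-03 -1.577e+00] F [ 0.8  0.4 -0.1]
```

View pics/s9.png

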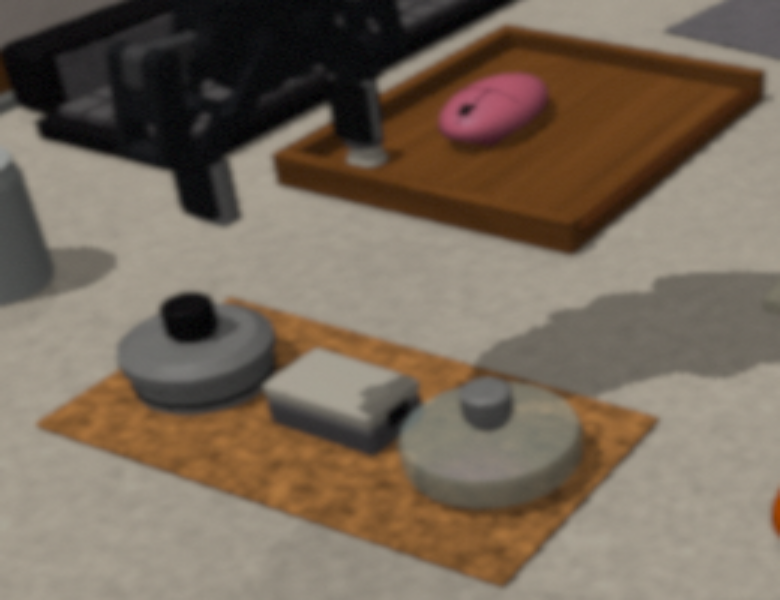

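All three stand upright on the cork mat: lid (200,355), case (340,400), dish (490,445) in the zoom. The mouse is at (617,-6.6) mm, turned 0.7° from +y. I'll turn the gripper and approach.

Request:
send_rows:
  steps: "-13 -32.4 0 0 0 -1.5 8.5; -13 -32.4 0 0 0 -1.5 8.5; -13 -32.4 0 0 0 -1.5 8.5; -13 -32.4 0 0 0 -1.5 8.5; -13 -32.4 0 0 0 -1.5 8.5; -13 -32.4 0 0 0 -1.5 8.5; -13 -32.4 0 0 0 -1.5 8.5; -13 -32.4 0 0 0 -1.5 8.5; -13 -32.4 0 0 0 -1.5 8.5; -13 -32.4 0 0 0 -1.5 8.5"

```text
time_s: 19.7
tool_pos: [0.6167, -0.0078, 0.2277]
tcp_rot: [2.117, -2.316, -0.006]
wrist_force: [-0.1, 1.3, 0.2]
width: 0.0849
```

```bash
python3 -c "
from h import *
plan(617,-6.6,150,-89.3);print(state()['q'])"
```

```text
t=19.7 pos [616.7  -7.8 227.7] width 84.9 | shift cm [-0.12 -0.05  7.77] turn [ 0.005  0.001 -0.102] F [-0.1  1.3  0.2]
[-1.21419666e-01  2.89150946e-01  2.20196446e-01  1.50696831e+00
  1.43232516e-04 -1.60249388e+00]
```

Request:
send_rows:
  steps: "-0.1 0 4 0 0 -0.1 8.5; -0.1 0 7.8 0 0 -0.1 8.5; -0.1 0 7.8 0 0 -0.1 8.5; -0.1 0 7.8 0 0 -0.1 8.5"

```text
time_s: 20.1
tool_pos: [0.6159, -0.0053, 0.1504]
tcp_rot: [2.226, -2.212, -0.007]
wrist_force: [0.2, -0.2, 1.3]
width: 0.085
```

```bash
python3 -c "
from h import *
plan(617,-6.6,89,-89.3)
c=capture('side');z=cv2.resize(c['frame'][100:290,165:345],None,fx=3,fy=3);cv2.imwrite('pics/s10.png',z[:,:,::-1])"
```

```text
t=20.1 pos [615.9  -5.3 150.4] width 85.0 | shift cm [ 0.13 -0.15  6.14] turn [ 0.006  0.001 -0.006] F [ 0.2 -0.2  1.3]
```

View pics/s10.png

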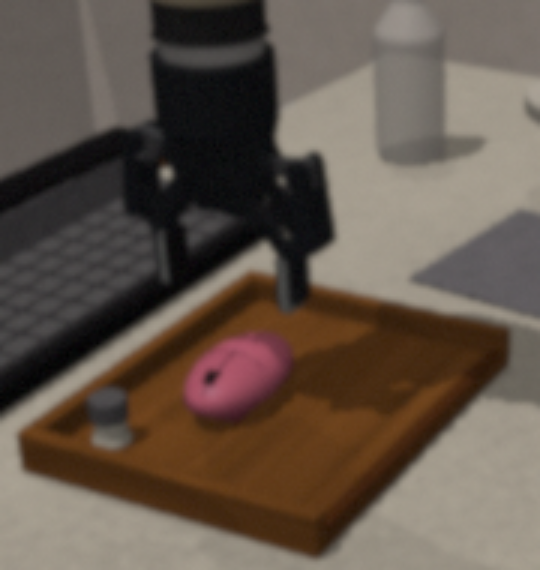

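Request:
send_rows:
  steps: "0.1 -0.1 2 0 0 0 8.5; 0.1 -0.1 4 0 0 0 8.5; 0.1 -0.1 5.5 0 0 0 8.5; 0.1 -0.1 6.3 0 0 0 8.5; 0.1 -0.1 6.3 0 0 0 8.5; 0.1 -0.1 6.3 0 0 0 5; 0.1 -0.1 6.3 0 0 0 5; 0.1 -0.1 6.3 0 0 0 5; 0.1 -0.1 6.3 0 0 0 5; 0.1 -0.1 6.3 0 0 0 5"
  newtons: 30

```text
time_s: 21.15
tool_pos: [0.6198, -0.0067, 0.0917]
tcp_rot: [-2.227, 2.213, -0.004]
wrist_force: [0.8, 0.1, 6.2]
width: 0.0586
```

```bash
python3 -c "
from h import *
plan(617,-6.6,89,-89.3)"
```

```text
t=21.1 pos [619.8  -6.7  91.7] width 58.6 | shift cm [-0.01  0.28  0.27] turn [-0.003 -0.    -0.006] F [0.8 0.1 6.2]
```

Request:
send_rows:
  steps: "0 0 -1 0 0 0 5; 0 0 -2 0 0 0 5; 0 0 -4 0 0 0 5; 0 0 -6 0 0 0 5; 0 0 -7 0 0 0 5; 0 0 -7 0 0 0 5"

```text
time_s: 21.75
tool_pos: [0.6199, -0.0067, 0.1623]
tcp_rot: [-2.227, 2.213, -0.005]
wrist_force: [-0.0, -0.1, -1.7]
width: 0.0584
```

```bash
python3 -c "
from h import *
plan(505,-313,170,175.2)
c=capture('side');z=cv2.resize(c['frame'][100:290,165:345],None,fx=3,fy=3);cv2.imwrite('pics/s11.png',z[:,:,::-1])"
```

```text
t=21.8 pos [619.9  -6.7 162.3] width 58.4 | shift cm [30.56 11.68 -0.8 ] turn [-0.004  0.003  1.661] F [-0.  -0.1 -1.7]
```

View pics/s11.png

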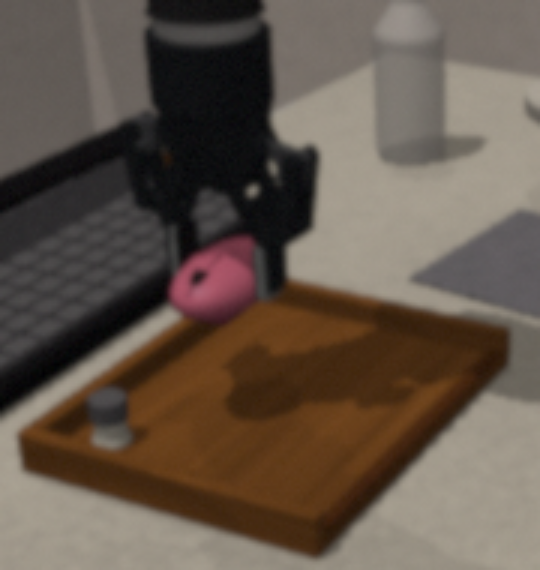

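The mouse is held between the fingers, with its wheel at (198,277) in the zoom. I'll carry it over to the grey mat while turning it about -95.5°.

Request:
send_rows:
  steps: "3 1 -1.5 0 0 0.14 5; 6 2.3 -1.5 0 0 0.28 5; 9.2 3.5 -1.5 0 0 0.42 5; 12.4 4.7 -1.5 0 0 0.56 5; 15.6 6 -1.5 0 0 0.7 5; 18.8 7.2 -1.5 0 0 0.84 5; 22 8.4 -1.5 0 0 0.98 5; 25 9.6 -1.5 0 0 1.12 5; 28 10.7 -1.5 0 0 1.26 5; 30.5 11.7 -1.5 0 0 1.4 5"

```text
time_s: 22.8
tool_pos: [0.5021, -0.3133, 0.1729]
tcp_rot: [0.267, -3.128, -0.003]
wrist_force: [-0.7, 0.6, 0.6]
width: 0.0587
```

```bash
python3 -c "
from h import *
plan(505,-313,140,175.2)"
```

```text
t=22.8 pos [ 502.1 -313.3  172.9] width 58.7 | shift cm [-0.29 -0.03  3.29] turn [ 0.002 -0.002  0.254] F [-0.7  0.6  0.6]
```

Request:
send_rows:
  steps: "-0.1 0 0 0 0 0.13 5; -0.1 0 0 0 0 0.25 5; -0.1 0 2 0 0 0.25 5; -0.1 0 3.5 0 0 0.25 5; -0.1 0 3.5 0 0 0.25 5; -0.1 0 3.5 0 0 0.25 5"

```text
time_s: 23.4
tool_pos: [0.5038, -0.3113, 0.1383]
tcp_rot: [-0.114, -3.137, -0.003]
wrist_force: [0.0, -0.3, -0.9]
width: 0.0585
```

```bash
python3 -c "
from h import *
plan(505,-313,84,175.2)
c=capture('side');z=cv2.resize(c['frame'][80:240,265:445],None,fx=4,fy=3.5);cv2.imwrite('pics/s12.png',z[:,:,::-1])"
```

```text
t=23.4 pos [ 503.8 -311.3  138.3] width 58.5 | shift cm [-0.15 -0.17  5.43] turn [ 0.002 -0.003  0.011] F [ 0.  -0.3 -0.9]
```

View pics/s12.png

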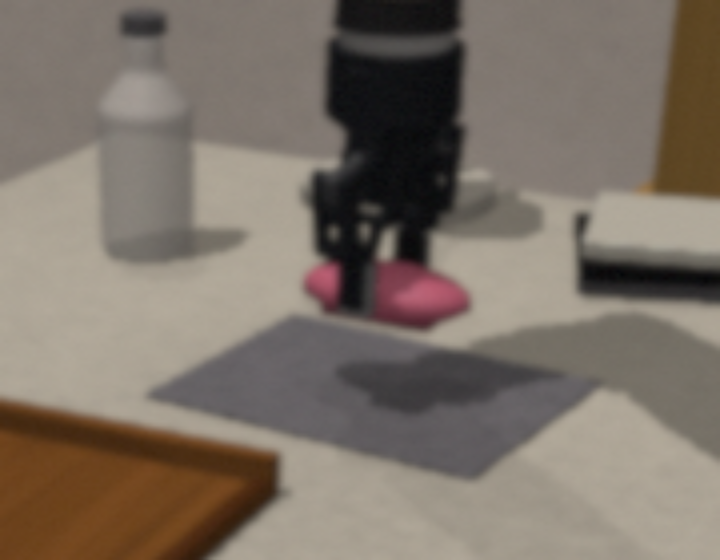

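The mouse hangs above the grey mat with its nose towards +x, left in the picture. I'll lower it to the mat.

Request:
send_rows:
  steps: "-0.1 -0.1 2 0 0 0 5; -0.1 -0.1 4 0 0 0 5; -0.1 -0.1 5 0 0 0 5; -0.1 -0.1 5.3 0 0 0 5; -0.1 -0.1 5.4 0 0 0 5; -0.1 -0.1 5.4 0 0 0 5"

```text
time_s: 24.05
tool_pos: [0.5061, -0.3136, 0.087]
tcp_rot: [0.114, 3.138, -0.002]
wrist_force: [-0.1, 0.3, -0.8]
width: 0.0587
```

```bash
python3 -c "
from h import *
plan(505,-313,84,175.2)
c=capture('side');z=cv2.resize(c['frame'][80:240,265:445],None,fx=4,fy=3.5);cv2.imwrite('pics/s13.png',z[:,:,::-1])
c=capture('top');z=cv2.resize(c['frame'][150:310,390:530],None,fx=4,fy=3.5);cv2.imwrite('pics/t13.png',z[:,:,::-1])
H=hsv(c);pk=cv2.inRange(H,(160,50,40),(180,255,255)); k=big(pk,(400,150,510,300)); print(cv2.boundingRect(k))"
```

```text
t=24.1 pos [ 506.1 -313.6   87. ] width 58.7 | shift cm [0.11 0.05 0.3 ] turn [-0.001  0.002  0.011] F [-0.1  0.3 -0.8]Traceback (most recent call last):
  File "<string>", line 6, in <module>
    H=hsv(c);pk=cv2.inRange(H,(160,50,40),(180,255,255)); k=big(pk,(400,150,510,300)); print(cv2.boundingRect(k))
                                                            ~~~^^^^^^^^^^^^^^^^^^^^^^
  File "h.py", line 13, in big
    return max(cs,key=cv2.contourArea)
ValueError: max() iterable argument is empty
```

View pics/s13.png

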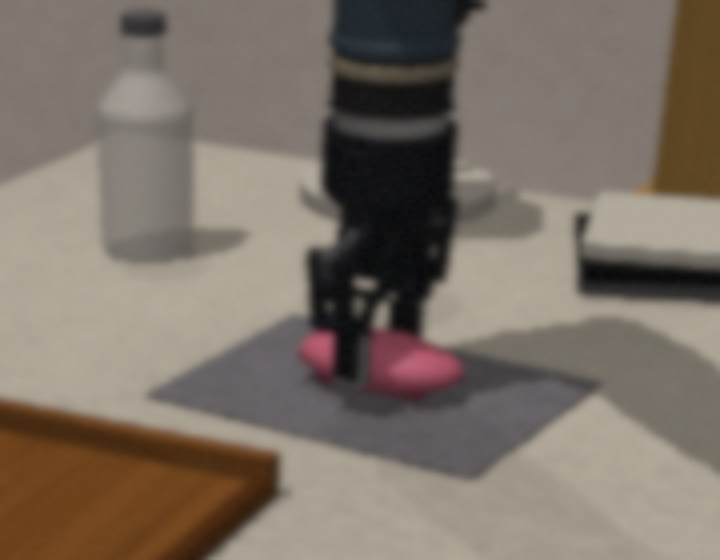

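View pics/t13.png

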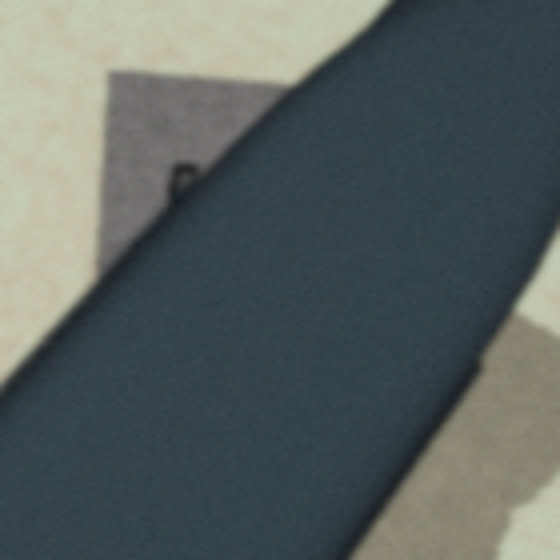

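The arm hides the mouse in the top view. In the side view the mouse is just about on the mat. I'll go another 3 mm down, release, back off and measure.

Request:
send_rows:
  steps: "0 0 0.15 0 0 0 5; 0 0 0.3 0 0 0 5; 0 0 0.3 0 0 0 5; 0 0 0.3 0 0 0 8; 0 0 0.3 0 0 0 8.5; 0 0 0.3 0 0 0 8.5; 0 0 0.3 0 0 0 8.5; 0 0 -3 0 0 0 8.5; 0 0 -7 0 0 0 8.5; 0 0 -12 0 0 0 8.5"

```text
time_s: 25.15
tool_pos: [0.5043, -0.3122, 0.2045]
tcp_rot: [-0.114, -3.135, -0.005]
wrist_force: [0.8, 0.2, -0.0]
width: 0.0853
```

```bash
python3 -c "
from h import *
plan(474,200,230,182.6)
c=capture('side');z=cv2.resize(c['frame'][80:240,265:445],None,fx=4,fy=3.5);cv2.imwrite('pics/s14.png',z[:,:,::-1])"
```

```text
t=25.1 pos [ 504.3 -312.2  204.5] width 85.3 | shift cm [ 6.76 50.87 -2.36] turn [ 0.003 -0.004 -0.118] F [ 0.8  0.2 -0. ]
```

View pics/s14.png

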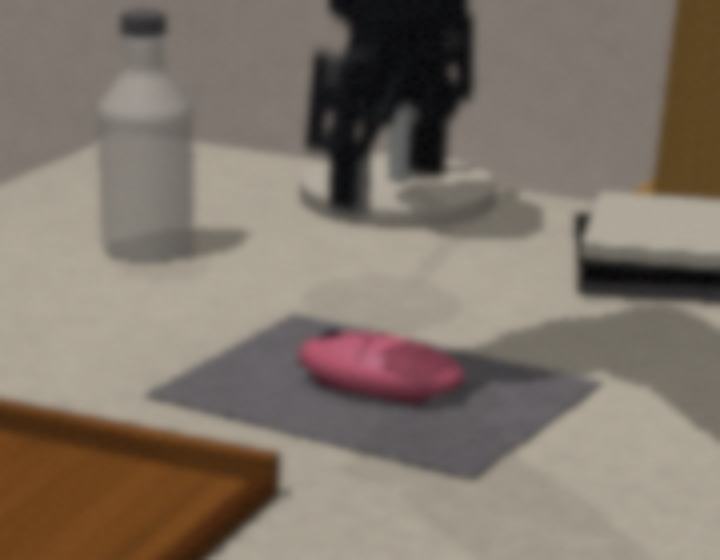

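The mouse lies released and flat on the mat, with its wheel at (330,332) pointing away. I'll move clear to check it from the top, on the way to the case.

Request:
send_rows:
  steps: "0.5 3 -2.4 0 0 -0.02 7; 6.8 46 -2.4 0 0 -0.12 7; 6.8 46 -2.4 0 0 -0.12 7; 6.8 46 -2.4 0 0 -0.12 7; 6.8 46 -2.4 0 0 -0.12 7; 6.8 46 -2.4 0 0 -0.12 7; 6.8 46 -2.4 0 0 -0.12 7; 6.8 46 -2.4 0 0 -0.12 7; 6.8 46 -2.4 0 0 -0.12 7; 6.8 46 -2.4 0 0 -0.12 7"

```text
time_s: 26.2
tool_pos: [0.4705, 0.1535, 0.23]
tcp_rot: [-0.078, 3.14, 0.001]
wrist_force: [0.4, -0.3, 0.7]
width: 0.0698
```

```bash
python3 - <<'E'
from h import *
c=capture('top');z=cv2.resize(c['frame'][150:300,390:530],None,fx=4,fy=4,interpolation=cv2.INTER_CUBIC);cv2.imwrite('pics/t15.png',z[:,:,::-1])
H=hsv(c);im=c['frame'].astype(int)
pk=cv2.inRange(H,(160,50,40),(180,255,255)); k=big(pk,(400,150,510,300))
for z in (.018,.022): print("mouse",rect(c,k,z))
grey=((abs(im[...,0]-im[...,1])<14)&(im.max(2)<118)&(im.max(2)>60)).astype(np.uint8)*255
g=cv2.convexHull(big(grey,(400,155,505,285))); print("mat",rect(c,g,.004))
plan(474,311.7,150,182.6)
cv2.imwrite('pics/t15full.png',c['frame'][:,:,::-1])
E
```

```text
mouse ((504.6727294921875, -313.4784851074219), (61.961647033691406, 105.81171417236328), 87.4903793334961)
mouse ((503.58038330078125, -312.3597412109375), (61.740970611572266, 105.43484497070312), 87.49048614501953)
mat ((505.2477111816406, -312.84088134765625), (166.04336547851562, 215.7559814453125), 85.1033935546875)
t=26.2 pos [470.  157.2 229.9] width 70.0 | shift cm [-1.22 15.36  8.08] turn [0.005 0.    0.008] F [1.1 2.9 0.2]
```

View pics/t15full.png

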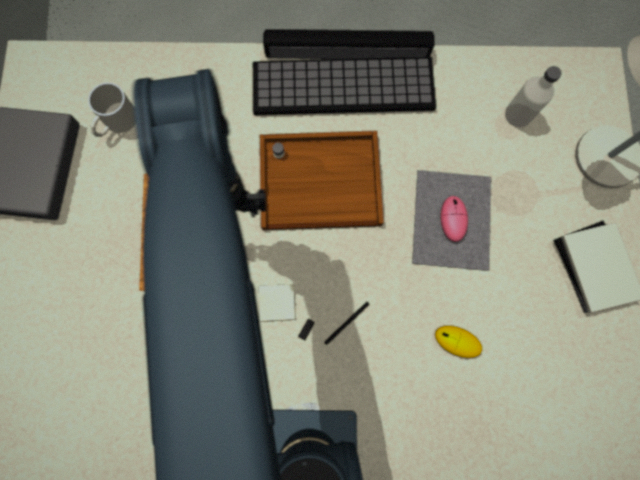

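The top view shows the mouse at (455,218), centred on the mat to within about 2 mm and 2.4° off its axis. Now the case goes back first.

Request:
send_rows:
  steps: "-1.2 15.4 2 0 0 0 7; -1.2 15.4 4 0 0 0 7; -1.2 15.4 6 0 0 0 7; -1.2 15.4 8 0 0 0 7; -1.2 15.4 8 0 0 0 7; -1.2 15.4 8 0 0 0 7; -1.2 15.4 8 0 0 0 7"

```text
time_s: 26.95
tool_pos: [0.4769, 0.3043, 0.1516]
tcp_rot: [-0.072, 3.138, 0.001]
wrist_force: [0.4, -0.8, 0.8]
width: 0.0703
```

```bash
python3 -c "
from h import *
plan(474.2,311.5,86,182.6)
c=capture('side');z=cv2.resize(c['frame'][180:430,80:340],None,fx=3,fy=2.4);cv2.imwrite('pics/s16.png',z[:,:,::-1])"
```

```text
t=26.9 pos [476.9 304.3 151.6] width 70.3 | shift cm [0.25 0.73 6.56] turn [0.    0.002 0.001] F [ 0.4 -0.8  0.8]
```

View pics/s16.png

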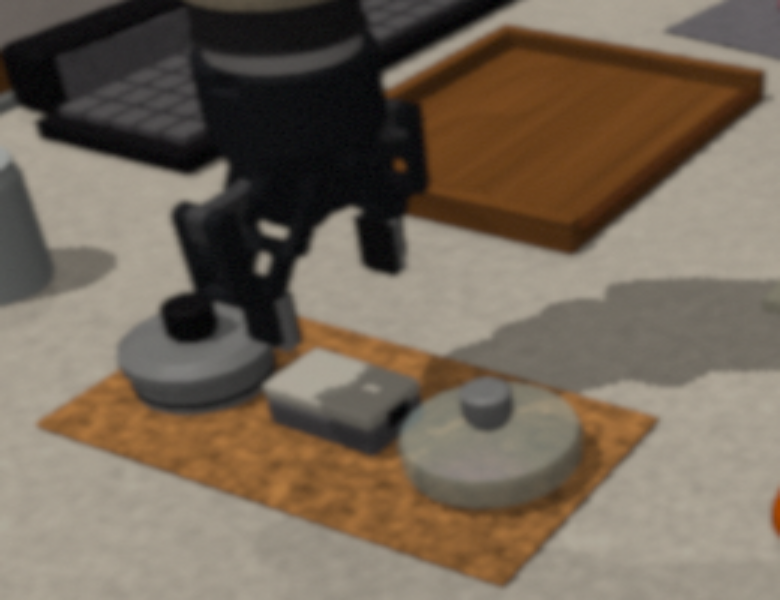

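The open fingers are above the case, at (340,400) in the zoom, and about 7 mm short in y. I'll correct that and go down.

Request:
send_rows:
  steps: "0.2 0.7 0 0 0 0 7; 0.2 0.7 2 0 0 0 7; 0.2 0.7 2.5 0 0 0 7; 0.2 0.7 2.5 0 0 0 7"

```text
time_s: 27.4
tool_pos: [0.473, 0.3113, 0.1244]
tcp_rot: [0.073, -3.139, 0.001]
wrist_force: [-0.2, 0.3, 0.6]
width: 0.07
```

```bash
python3 -c "
from h import *
plan(474.2,311.5,85.5,182.6)"
```

```text
t=27.4 pos [473.  311.3 124.4] width 70.0 | shift cm [-0.13  0.01  3.89] turn [-0.001 -0.002  0.001] F [-0.2  0.3  0.6]
```

Request:
send_rows:
  steps: "-0.1 0 1.5 0 0 0 7; -0.1 0 3 0 0 0 7; -0.1 0 3.8 0 0 0 7; -0.1 0 3.9 0 0 0 7; -0.1 0 3.9 0 0 0 3; -0.1 0 3.9 0 0 0 3; -0.1 0 3.9 0 0 0 3; -0.1 0 3.9 0 0 0 3; -0.1 0 3.9 0 0 0 3; -0.1 0 3.9 0 0 0 3"
  newtons: 35

```text
time_s: 28.4
tool_pos: [0.475, 0.3122, 0.0866]
tcp_rot: [-0.074, 3.139, 0.001]
wrist_force: [0.2, 0.0, 2.5]
width: 0.0391
```

```bash
python3 -c "
from h import *
plan(474.2,311.5,85.5,182.6)"
```

```text
t=28.4 pos [475.  312.2  86.6] width 39.1 | shift cm [ 0.09 -0.06  0.11] turn [0.001 0.001 0.002] F [0.2 0.  2.5]
```

Request:
send_rows:
  steps: "0 0 -1 0 0 0 3; 0 0 -3 0 0 0 3; 0 0 -6 0 0 0 3; 0 0 -9 0 0 0 3; 0 0 -11 0 0 0 3; 0 0 -11 0 0 0 3; 0 0 -11 0 0 0 3"

```text
time_s: 29.1
tool_pos: [0.4746, 0.3119, 0.196]
tcp_rot: [-0.074, 3.14, 0.0]
wrist_force: [-0.4, -0.6, -0.9]
width: 0.0393
```

```bash
python3 -c "
from h import *
plan(543,-19.5,195,182.4)"
```

```text
t=29.1 pos [474.6 311.9 196. ] width 39.3 | shift cm [ -5.27 -33.43   0.09] turn [0.    0.    0.005] F [-0.4 -0.6 -0.9]
```

Request:
send_rows:
  steps: "-0.5 -3 0 0 0 0 3; -1.2 -7.5 0 0 0 0 3; -2 -12.5 0 0 0 0 3; -2.8 -17.5 0 0 0 0 3; -3.6 -22.5 0 0 0 0 3; -4.4 -27.5 0 0 0 0 3; -5 -31.5 0 0 0 0 3; -5.3 -33.4 0 0 0 0 3; -5.3 -33.4 2 0 0 0 3; -5.3 -33.4 5 0 0 0 3"

```text
time_s: 30.1
tool_pos: [0.5437, -0.0206, 0.1452]
tcp_rot: [-0.07, 3.139, -0.0]
wrist_force: [0.0, 1.0, -0.5]
width: 0.0395
```

Request:
send_rows:
  steps: "0 0 2 0 0 0 3; 0 0 2 0 0 0 3; 0 0 2 0 0 0 3; 0 0 2 0 0 0 3"

```text
time_s: 30.5
tool_pos: [0.5437, -0.0192, 0.1267]
tcp_rot: [-0.074, 3.14, -0.0]
wrist_force: [-0.0, 0.4, -1.1]
width: 0.0397
```

```bash
python3 -c "
from h import *
plan(543,-19.5,93.6,182.4)"
```

```text
t=30.5 pos [543.7 -19.2 126.7] width 39.7 | shift cm [ 0.08 -0.02  3.31] turn [-0.     0.001  0.005] F [-0.   0.4 -1.1]
```

Request:
send_rows:
  steps: "0.1 0 1.5 0 0 0 3; 0.1 0 2.7 0 0 0 3; 0.1 0 3.2 0 0 0 3; 0.1 0 3.3 0 0 0 3; 0.1 0 3.3 0 0 0 3; 0.1 0 3.3 0 0 0 6; 0.1 0 3.3 0 0 0 6; 0.1 0 3.3 0 0 0 6; 0.1 0 1 0 0 0 6; 0.1 0 -4 0 0 0 6"

```text
time_s: 31.5
tool_pos: [0.5385, -0.0187, 0.1608]
tcp_rot: [0.074, -3.129, -0.003]
wrist_force: [1.4, 0.3, 0.4]
width: 0.0599
```

Request:
send_rows:
  steps: "0 0 -5 0 0 0 5; 0 2 -6 0 0 0 5; 0 2 -6 0 0 0 5"

```text
time_s: 31.8
tool_pos: [0.5431, 0.0017, 0.2298]
tcp_rot: [-0.077, 3.133, -0.0]
wrist_force: [0.5, -0.7, -0.9]
width: 0.0498
```

```bash
python3 -c "
from h import *
c=capture('side');z=cv2.resize(c['frame'][100:290,165:345],None,fx=3,fy=3);cv2.imwrite('pics/s17.png',z[:,:,::-1])
plan(562,316.5,215,182.4)"
```

```text
t=31.9 pos [542.1   1.1 227.2] width 50.0 | shift cm [-3.52 31.41  1.2 ] turn [-0.001  0.003  0.007] F [ 0.5 -0.2 -0.6]
```

View pics/s17.png

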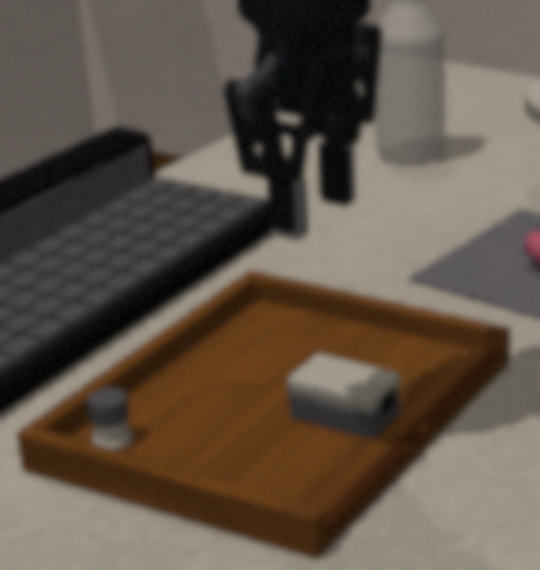

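The case is back in place, its top edges matching the earlier zoom at (290..398,352..435). Now the lid.

Request:
send_rows:
  steps: "-3.5 31.4 0 0 0 0 5; -3.5 31.4 0 0 0 0 5; -3.5 31.4 0 0 0 0 5; -3.5 31.4 0 0 0 0 5; -3.5 31.4 0 0 0 0 5; -3.5 31.4 0 0 0 0 5; -3.5 31.4 0 0 0 0 5; -3.5 31.4 0 0 0 0 5; -3.5 31.4 2 0 0 0 5; -3.5 31.4 2 0 0 0 5"

```text
time_s: 32.85
tool_pos: [0.5601, 0.3135, 0.2015]
tcp_rot: [0.072, -3.134, 0.006]
wrist_force: [-0.4, 0.6, -0.3]
width: 0.0496
```

Request:
send_rows:
  steps: "0 0 3 0 0 0 5; 0 0 5 0 0 0 5; 0 0 5 0 0 0 5; 0 0 5 0 0 0 5"

```text
time_s: 33.25
tool_pos: [0.5613, 0.3145, 0.1557]
tcp_rot: [0.071, -3.139, 0.002]
wrist_force: [-0.3, 0.6, 0.1]
width: 0.0498
```

```bash
python3 -c "
from h import *
plan(562,316.5,119,182.5)
c=capture('side');z=cv2.resize(c['frame'][180:430,80:340],None,fx=3,fy=2.4);cv2.imwrite('pics/s18.png',z[:,:,::-1])"
```

```text
t=33.2 pos [561.3 314.5 155.7] width 49.8 | shift cm [-0.08  0.2   3.67] turn [-0.001 -0.002  0.002] F [-0.3  0.6  0.1]
```

View pics/s18.png

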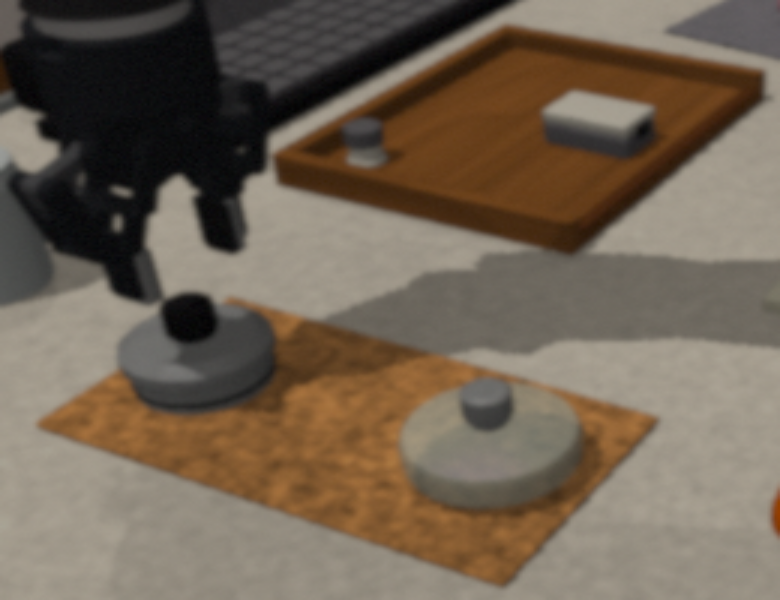

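The fingers straddle the lid knob, at (190,318) in the zoom. I'll descend and grip.

Request:
send_rows:
  steps: "-0.1 0.2 1.5 0 0 0 5; -0.1 0.2 2.8 0 0 0 5; -0.1 0.2 3.5 0 0 0 5; -0.1 0.2 3.6 0 0 0 5; -0.1 0.2 3.6 0 0 0 2; -0.1 0.2 3.6 0 0 0 2; -0.1 0.2 3.6 0 0 0 2; -0.1 0.2 3.6 0 0 0 2; -0.1 0.2 3.6 0 0 0 2"
  newtons: 50

```text
time_s: 34.2
tool_pos: [0.5626, 0.3182, 0.1203]
tcp_rot: [-0.074, 3.14, 0.001]
wrist_force: [0.5, -0.6, 1.1]
width: 0.0243
```

```bash
python3 -c "
from h import *
plan(562,316.5,119,182.5)"
```

```text
t=34.2 pos [562.6 318.2 120.3] width 24.3 | shift cm [ 0.07 -0.17  0.13] turn [0.    0.001 0.004] F [ 0.5 -0.6  1.1]
```

Request:
send_rows:
  steps: "0 0 -1 0 0 0 2; 0 0 -3 0 0 0 2; 0 0 -5 0 0 0 2; 0 0 -7 0 0 0 2; 0 0 -8 0 0 0 2; 0 0 -8 0 0 0 2; 0 0 -8 0 0 0 2"

```text
time_s: 34.9
tool_pos: [0.5623, 0.318, 0.1995]
tcp_rot: [0.074, -3.14, 0.0]
wrist_force: [-0.4, -0.3, -2.8]
width: 0.0238
```

```bash
python3 -c "
from h import *
plan(542.4,-88.1,200,182.5)"
```

```text
t=34.9 pos [562.3 318.  199.5] width 23.8 | shift cm [ 3.900e+00 -4.047e+01 -4.000e-02] turn [-0.    -0.     0.003] F [-0.4 -0.3 -2.8]
```

Request:
send_rows:
  steps: "0.3 -3 0 0 0 0 2; 0.8 -8 0 0 0 0 2; 1.3 -13 0 0 0 0 2; 1.8 -18 0 0 0 0 2; 2.3 -23.5 0 0 0 0 2; 2.8 -29 0 0 0 0 2; 3.3 -34 0 0 0 0 2; 3.6 -38 0 0 0 0 2; 3.8 -40.4 0 0 0 0 2; 3.8 -40.4 0 0 0 0 2"

```text
time_s: 35.9
tool_pos: [0.5423, -0.0908, 0.198]
tcp_rot: [0.065, -3.138, 0.001]
wrist_force: [-1.0, -0.1, -1.7]
width: 0.0235
```

Request:
send_rows:
  steps: "0 0 2 0 0 0 2; 0 0 4 0 0 0 2; 0 0 4.5 0 0 0 2; 0 0 4.5 0 0 0 2; 0 0 4.5 0 0 0 2"

```text
time_s: 36.4
tool_pos: [0.5436, -0.0867, 0.1552]
tcp_rot: [-0.075, 3.141, 0.0]
wrist_force: [-0.5, -0.0, -0.9]
width: 0.0237
```

```bash
python3 -c "
from h import *
plan(543,-88,126.5,182.5)"
```

```text
t=36.4 pos [543.6 -86.7 155.2] width 23.7 | shift cm [ 0.06 -0.12  2.87] turn [0.    0.    0.004] F [-0.5 -0.  -0.9]
```

Request:
send_rows:
  steps: "0.1 -0.1 1 0 0 0 2; 0.1 -0.1 2 0 0 0 2; 0.1 -0.1 2.6 0 0 0 2; 0.1 -0.1 2.8 0 0 0 2; 0.1 -0.1 2.9 0 0 0 2; 0.1 -0.1 2.9 0 0 0 2; 0.1 -0.1 2.9 0 0 0 2"

```text
time_s: 37.1
tool_pos: [0.5422, -0.0882, 0.1273]
tcp_rot: [0.074, -3.14, -0.0]
wrist_force: [-3.7, 0.5, 5.8]
width: 0.024
```

```bash
python3 -c "
from h import *
plan(543,-88,126.5,182.5)"
```

```text
t=37.1 pos [542.2 -88.2 127.3] width 24.0 | shift cm [-0.08  0.02  0.08] turn [ 0.    -0.     0.004] F [-3.7  0.5  5.8]
```

Contact is made (5.8 N up). I'll release the lid and go for the dish.

Request:
send_rows:
  steps: "0 0 0 0 0 0 5; 0 0 0 0 0 0 5; 0 0 0 0 0 0 5; 0 0 0 0 0 0 5; 0 0 -3 0 0 0 5; 0 0 -7 0 0 0 5; 0 0 -9 0 0 0 5; 0 0 -9 0 0 0 5"

```text
time_s: 37.9
tool_pos: [0.5447, -0.089, 0.2204]
tcp_rot: [-0.074, 3.133, -0.004]
wrist_force: [0.1, -0.4, 0.9]
width: 0.05
```

```bash
python3 -c "
from h import *
plan(388,308.4,215,182.5)
c=capture('side');z=cv2.resize(c['frame'][100:290,165:345],None,fx=3,fy=3);cv2.imwrite('pics/s19.png',z[:,:,::-1])"
```

```text
t=37.9 pos [544.7 -89.  220.4] width 50.0 | shift cm [13.78 40.43  0.32] turn [-0.003  0.008  0.003] F [ 0.1 -0.4  0.9]
```

View pics/s19.png

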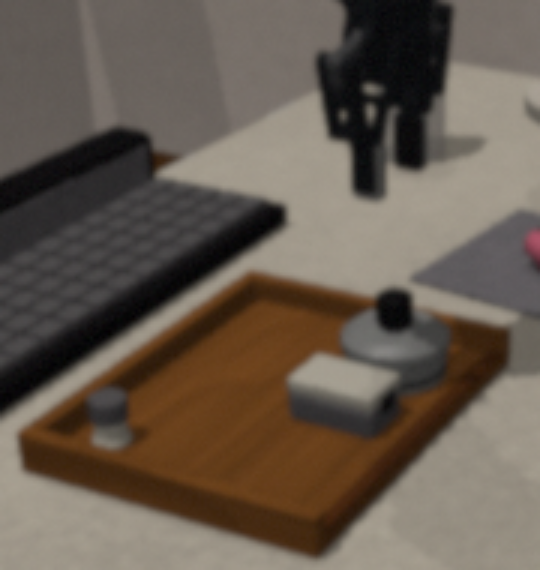

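The lid stands in place, its knob at (296.6,200) in full pixels as before. Now the dish.

Request:
send_rows:
  steps: "13.8 40.4 0 0 0 0 5; 13.8 40.4 0 0 0 0 5; 13.8 40.4 0 0 0 0 5; 13.8 40.4 0 0 0 0 5; 13.8 40.4 0 0 0 0 5; 13.8 40.4 0 0 0 0 5; 13.8 40.4 0 0 0 0 5; 13.8 40.4 0 0 0 0 5; 13.8 40.4 0 0 0 0 5; 13.8 40.4 0 0 0 0 5"

```text
time_s: 38.95
tool_pos: [0.3831, 0.3111, 0.2136]
tcp_rot: [0.083, -3.137, 0.001]
wrist_force: [0.0, 0.2, 0.5]
width: 0.05
```

Request:
send_rows:
  steps: "0 0 3 0 0 0 5; 0 0 6 0 0 0 5; 0 0 6 0 0 0 5; 0 0 6 0 0 0 5; 0 0 6 0 0 0 5"

```text
time_s: 39.45
tool_pos: [0.3865, 0.3086, 0.1571]
tcp_rot: [-0.073, 3.139, 0.001]
wrist_force: [0.1, 0.1, 0.4]
width: 0.0502
```

```bash
python3 -c "
from h import *
plan(388,308.6,119,182.5)
c=capture('side');z=cv2.resize(c['frame'][180:430,80:340],None,fx=3,fy=2.4);cv2.imwrite('pics/s20.png',z[:,:,::-1])"
```

```text
t=39.5 pos [386.5 308.6 157.1] width 50.2 | shift cm [-0.15 -0.01  3.81] turn [0.001 0.002 0.003] F [0.1 0.1 0.4]
```

View pics/s20.png

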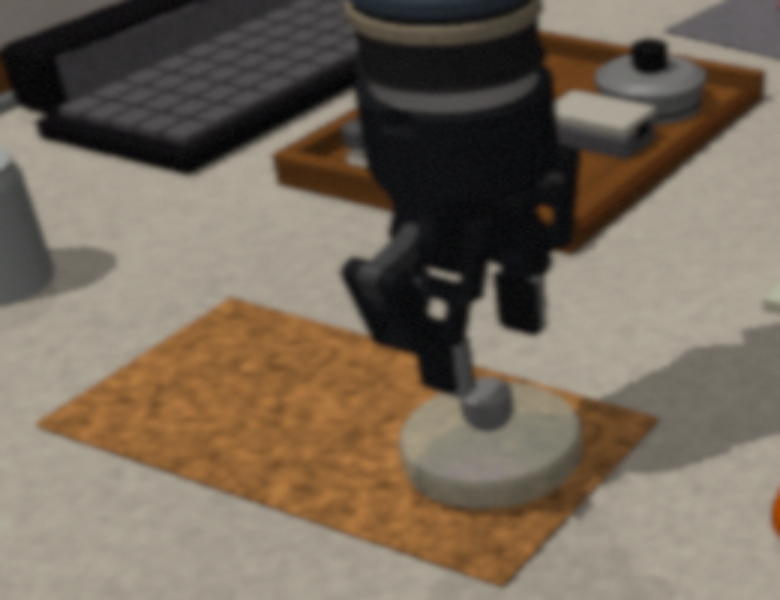

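The dish knob, at (487,403) in the zoom, is between the fingers. I'll descend and grip.

Request:
send_rows:
  steps: "-0.1 0 1.5 0 0 0 5; -0.1 0 2.8 0 0 0 5; -0.1 0 3.6 0 0 0 5; -0.1 0 3.8 0 0 0 5; -0.1 0 3.8 0 0 0 1.5; -0.1 0 3.8 0 0 0 1.5; -0.1 0 3.8 0 0 0 1.5; -0.1 0 3.8 0 0 0 1.5; -0.1 0 3.8 0 0 0 1.5; -0.1 0 3.8 0 0 0 1.5"
  newtons: 70

```text
time_s: 40.5
tool_pos: [0.387, 0.3089, 0.1186]
tcp_rot: [-0.074, 3.14, 0.001]
wrist_force: [-0.9, -0.5, 3.5]
width: 0.0214
```

```bash
python3 -c "
from h import *
plan(388,308.6,119,182.5)"
```

```text
t=40.5 pos [387.  308.9 118.6] width 21.4 | shift cm [-0.1  -0.04 -0.04] turn [0.    0.001 0.004] F [-0.9 -0.5  3.5]
```

Request:
send_rows:
  steps: "0 0 -0.5 0 0 0 1.5; 0 0 -1 0 0 0 1.5; 0 0 -1 0 0 0 1.5"

```text
time_s: 40.8
tool_pos: [0.3867, 0.3088, 0.1281]
tcp_rot: [-0.074, 3.141, 0.0]
wrist_force: [0.8, -0.5, -2.5]
width: 0.0212
```

```bash
python3 -c "
from h import *
plan(535.4,50.8,200,182.6)"
```

```text
t=40.8 pos [386.7 308.8 128.1] width 21.2 | shift cm [-13.64 -26.48  -7.19] turn [0.    0.    0.002] F [ 0.8 -0.5 -2.5]
```

Request:
send_rows:
  steps: "0 0 -2 0 0 0 1.5; 0 -0.5 -4 0 0 0 1.5; -1 -2.5 -6 0 0 0 1.5; -2.6 -5.5 -7.2 0 0 0 1.5; -4.4 -8.8 -7.2 0 0 0 1.5; -6.2 -12.3 -7.2 0 0 0 1.5; -8 -15.8 -7.2 0 0 0 1.5; -9.8 -19.2 -7.2 0 0 0 1.5; -11.6 -22.5 -7.2 0 0 0 1.5; -13 -25 -7.2 0 0 0 1.5"

```text
time_s: 41.8
tool_pos: [0.529, 0.0631, 0.1993]
tcp_rot: [0.072, -3.14, 0.001]
wrist_force: [-0.1, 1.7, -2.3]
width: 0.0212
```

Request:
send_rows:
  steps: "-0.4 -0.9 0 0 0 0 1.5; -0.6 -1.4 0.5 0 0 0 1.5; -0.6 -1.4 2 0 0 0 1.5; -0.6 -1.4 4 0 0 0 1.5; -0.6 -1.4 4.5 0 0 0 1.5; -0.6 -1.4 4.5 0 0 0 1.5; -0.6 -1.4 4.5 0 0 0 1.5"

```text
time_s: 42.5
tool_pos: [0.5346, 0.0522, 0.1549]
tcp_rot: [0.076, -3.141, -0.0]
wrist_force: [0.4, -0.6, -3.0]
width: 0.0213
```

```bash
python3 -c "
from h import *
plan(534.6,51,125.6,182.6)"
```

```text
t=42.5 pos [534.6  52.2 154.9] width 21.3 | shift cm [ 0.01 -0.12  2.93] turn [ 0.    -0.     0.003] F [ 0.4 -0.6 -3. ]
```

Request:
send_rows:
  steps: "0 -0.1 1 0 0 0 1.5; 0 -0.1 2 0 0 0 1.5; 0 -0.1 2.5 0 0 0 1.5; 0 -0.1 2.8 0 0 0 1.5; 0 -0.1 2.9 0 0 0 1.5; 0 -0.1 2.9 0 0 0 1.5; 0 -0.1 2.9 0 0 0 1.5"

```text
time_s: 43.2
tool_pos: [0.5353, 0.0504, 0.1261]
tcp_rot: [-0.074, 3.14, -0.0]
wrist_force: [-0.1, 1.0, -3.4]
width: 0.0211
```

```bash
python3 -c "
from h import *
plan(534.6,51,125.6,182.6)
c=capture('side');z=cv2.resize(c['frame'][100:290,165:345],None,fx=3,fy=3);cv2.imwrite('pics/s21.png',z[:,:,::-1])"
```

```text
t=43.2 pos [535.3  50.4 126.1] width 21.1 | shift cm [0.07 0.06 0.05] turn [-0.     0.001  0.002] F [-0.1  1.  -3.4]
```

View pics/s21.png

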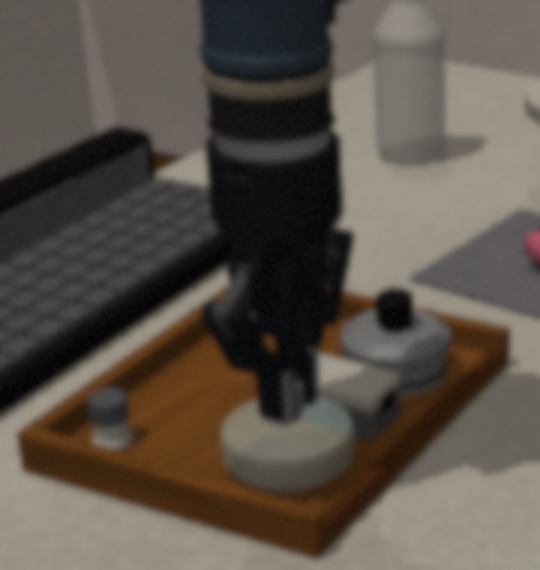

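The dish is over its spot, seen at (288,440) in the zoom, but its weight is still on the wrist. I'll ease down another 1–2 mm.

Request:
send_rows:
  steps: "0 0 0.1 0 0 0 1.5; 0 0 0.15 0 0 0 1.5; 0 0 0.15 0 0 0 1.5; 0 0 0.15 0 0 0 1.5"

```text
time_s: 43.65
tool_pos: [0.5353, 0.0504, 0.1256]
tcp_rot: [-0.074, 3.139, -0.0]
wrist_force: [-2.8, -0.5, 4.9]
width: 0.0212
```

It's supported now (+4.9 N). I'll release, go straight up and clear off.

Request:
send_rows:
  steps: "0 0 0 0 0 0 5; 0 0 0 0 0 0 5; 0 0 0 0 0 0 5; 0 0 0 0 0 0 5; 0 0 -2 0 0 0 5; 0 0 -6 0 0 0 5; 0 0 -10 0 0 0 5; 0 0 -11 0 0 0 5; 0 0 -11 0 0 0 5"

```text
time_s: 44.55
tool_pos: [0.5365, 0.0504, 0.2372]
tcp_rot: [-0.074, 3.135, -0.0]
wrist_force: [-0.2, 0.1, -0.6]
width: 0.0499
```

Request:
send_rows:
  steps: "25 15 0 0 0 0 5; 25 15 0 0 0 0 5; 25 15 0 0 0 0 5; 25 15 0 0 0 0 5; 25 15 0 0 0 0 5; 25 15 0 0 0 0 5; 25 15 0 0 0 0 5; 25 15 0 0 0 0 5; 25 15 0 0 0 0 5; 25 15 0 0 0 0 5"

```text
time_s: 45.55
tool_pos: [0.279, 0.1879, 0.2338]
tcp_rot: [0.071, -3.14, 0.001]
wrist_force: [-0.5, -0.2, -0.1]
width: 0.0496
```

```bash
python3 - <<'E'
from h import *
np.set_printoptions(precision=1,suppress=True)
c=capture("top");im=c["frame"].astype(int);H=hsv(c);s=capture("side")
cv2.imwrite("pics/tf.png",c["frame"][:,:,::-1]);cv2.imwrite("pics/sf.png",s["frame"][:,:,::-1])
z=cv2.resize(c["frame"][120:240,250:395],None,fx=5,fy=5,interpolation=cv2.INTER_CUBIC);cv2.imwrite("pics/tfz.png",z[:,:,::-1])
for t in (120,128):
    k=big((im.min(2)>t).astype(np.uint8)*255,(308,180,336,220)); print("case",rect(c,k,.044))
for n,roi in (("dish",(268,180,310,222)),("lid",(334,178,374,218))):
    m=((im.max(2)>60)&(H[...,1]<75)).astype(np.uint8)*255
    k=big(m,roi); p=rays(c,k.astype(float),.044)[:,:2]*1000; print(n,cv2.minEnclosingCircle(p.astype(np.float32)),cv2.fitEllipse(p.astype(np.float32))[0])
pk=cv2.inRange(H,(160,50,40),(180,255,255)); k=big(pk,(400,150,510,300)); print("mouse",rect(c,k,.018))
print(state()["tool_pos"],state()["joint_vel"])
E
```

```text
case ((540.303466796875, -17.036914825439453), (61.58176803588867, 37.31517028808594), 0.682405948638916)
case ((539.1624145507812, -18.09554100036621), (59.30850601196289, 35.06976318359375), 0.6190937161445618)
dish ((534.4815063476562, 51.27067947387695), 40.2315673828125) (534.3093872070312, 51.229549407958984)
lid ((540.6576538085938, -86.26322174072266), 37.92280197143555) (540.7713623046875, -86.67717742919922)
mouse ((504.7343444824219, -313.4950256347656), (61.98926544189453, 105.93647766113281), 87.4903793334961)
[0.3 0.2 0.2] [ 0. -0.  0. -0.  0.  0.]
```

View pics/tfz.png

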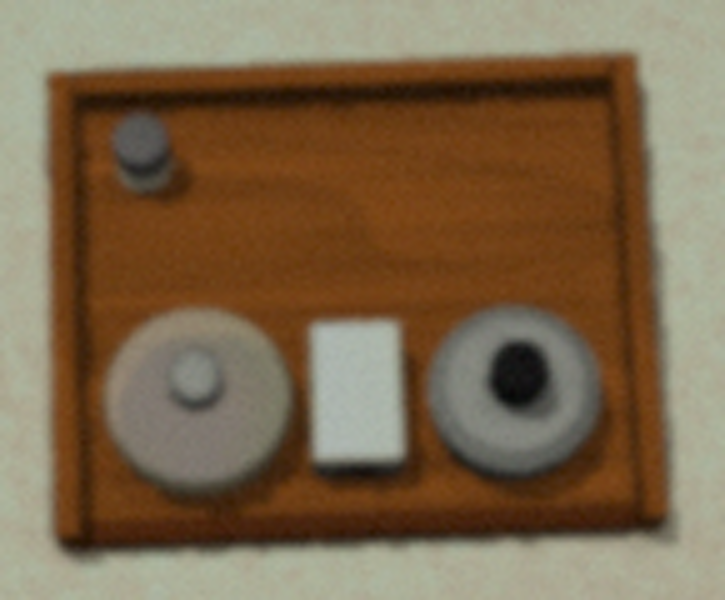

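View pics/sf.png

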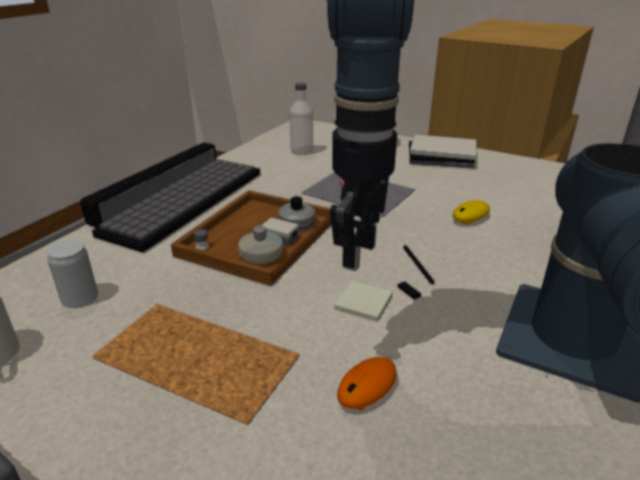

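The final views show the row back in place: dish (195,400), case (357,390) and lid (515,390) in the zoom, each within about 1–3 mm of the start. The jar has not moved, the mouse is centred, and the arm is clear. I'll hand in.

```bash
python3 -c "
from rig import close_job
print(close_job())"
```

```text
the job is handed in; nothing more can be done
None
```

The job is done and handed in at about 46 s of the 138 s allowed. `close_job()` gives no verdict, so the figures below are my own camera checks.

I set the lid, dish and case aside on the cork mat. Then I laid the mouse on the grey mat with its wheel end pointing away, and put the case, lid and dish back. I let go of the dish each time only once it was resting on a surface.

Last checks, from the top and side cameras after the arm had moved clear:

| Item | Offset measured | Allowed |
|---|---|---|
| Dish | about 1.5 mm from start | 12 mm |
| Lid | about 2 mm from start | 12 mm |
| Case | about 2.5 mm from start, about 2° from the rack's x | 12 mm, 15° |
| Mouse | about 1 mm from mat centre, about 2.4° off its length | 15 mm, 15° |

- **Upright and clear:** All three looked upright, the jar looked unmoved, and nothing was touching the robot.
- **Disagreement:** The case's measured centre varies by about 1 mm with the brightness threshold used. Its mask comes out about 3–5 mm smaller than the real case.
- **Failures:** The one check that failed was a top view of the mouse while the arm covered it. I repeated it with the arm clear and the mouse was well placed.

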